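True a mould corner with the checking square

ROBOT

A 7-joint arm with a two-finger parallel gripper is mounted at the origin on the work surface. World frame = base frame: x ahead of the robot, y to its left, z up, the work surface at z = 0. Lengths are in m, angles in rad, forces in N, time in s.
With the tool pointing down it reaches from about 0.425 to 0.925 m from the base axis. Payload 6.8 kg.
Tool frame: the origin (TCP) lies at the very end of the fingers, on their centre line; the grasp point (between the pads) lies 19 mm behind it; y points along the fingers, z is the direction in which the jaws open and shut, and the axes are right-handed (so a half turn about y gives the same grasp; the last joint's range is limited). The gripper opens to 85 mm and grips with 20 to 120 N. Pads are 22 mm wide; open, the fingers measure 114 mm over their backs; the gripper's body (76 mm by 85 mm) begins 54 mm behind the grasp point. The pads swing forward as they close: fully open they stand 13 mm farther back than shut.
Start: joints at [1.102, 0.477, 0.022, 1.555, -0.011, 1.109, -0.083], TCP at [0.238, -0.632, 0.231] pointing down, gripper open.
Joint ranges: [-2.96, 2.96], [-0.34, 2.1], [-1.41, 1.46], [0.24, 2.44], [-1.37, 4.51], [0.17, 1.92], [-2.96, 2.96]. Speed limits (rad/s): [2.39, 2.39, 3.14, 3.14, 3.14, 3.14, 3.14].

INTERFACE

Orientations are given as a rotation vector (axis times angle).
In Python, from bench import r gives the robot as it stands.
- The arm moves only by the tool drive_tool, never from a script. Its argument "series" is a list of rows, each a list of 7 numbers: the shift along the tool's x, y, z in mm, then the turn, a rotation vector about the tool's x, y, z in degrees, then the finger opening in mm, from 0 to 85.4. In form: [[tx, ty, tz, wx, wy, wz, grip], ...]. A call has 1 to 5 rows; each row is the pose to reach, as a shift and turn from the pose measured when the call began, along the tool's axes at that moment; what a row does not reach only later rows make up. A row lasts 1/10 s, in which the tool goes at most 50 mm and 8.59 degrees, less where a joint would pass 70% of its speed; a pose out of reach is approached as far as the arm can. A call with a gripper value outside its range is refused whole. The fingers move at their own pace and stop on an object; "squeeze" is the grip in N (left out, the last holds). Time passes only in rows, so rows that repeat a pose let the fingers close. It gives the time, the measured TCP pose, the force and the opening at its end, in the units of the state.
- r.get_obs(): the state, without advancing time (a new reading comes with each control period).
- r.grab_frame(name): name is "scene" or "top" or "wrist"; returns a dict with "frame" (400x640x3 uint8, blue, green, red), "intrinsics" (3x3 intrinsics, pixels), "distortion" ([k1, k2, p1, p2, k3] as OpenCV has them; the pictures are not rectified), "rvec" (rotation vector, rad) and "tvec" (3), from world to camera coordinates, as OpenCV has them. Camera axes: x right, y down, z forward; pixel columns grow to the right and rows downward; lengths in m; the calibration is good to about 2 mm. A picture is of the moment at which its call begins. There is no depth.
- r.hand_in(): hands the job in, once; it reports no verdict.
The state is a dict: "clock": time; "joints": joint angles; "qvel": joint speeds; "tau": joint torques, N m; "tcp_pos": TCP position; "orientation": TCP orientation; "contact_force": force on the tool from outside, world axes, zero at the start; "moment": the same for the moment, N m; "grip_width": finger opening in m.
Only numpy, scipy, OpenCV 4.12 (cv2) and the standard library are available. Lean on these libraries where they do the work, as an engineer would, in place of code of your own. Each camera call takes 0.05 s, during which the arm holds its last target.

TASK

The brass swivel cheek of the casting mould has been knocked out of true. Pick up the steel checking square by its red grip and press its two outer edges gently into the inside corner, on the aluminium facing strips of the blue fixed cheek and the brass cheek at once, until the brass cheek has turned to lie flush along the square with no gap on either face; keep it pressed there for about a second. Then put the square back flat on the middle of its wooden rest and let go; touch the cheeks with the square only, never press harder than 25 N on either, and leave everything else alone.

Things in the scene. Friction and masses are not known exactly. Their poses are not given: they have to be found in the camera images.
- mould: dark steel base plate 170 x 170 x 10 mm, bolted to the table; origin under its centre, z up. The two cheeks stand on it and form an inside corner towards its +x +y corner
- mould_corner (a point): where the inner faces of the bare cheek bars would meet (brass one true), on the plate's top (10 mm above the table), at (55, 55, 10) mm from the plate's origin, axes as the plate's. With the facing strips, the corner that the square meets lies 2 to 12 mm nearer the middle in -x (swivel strip) and, independently, in -y (fixed strip)
- fixed_cheek: blue fixed cheek, steel bar; its pose is that of mould, where the bar spans x -55..71, y 55..69, z 10..30 mm. Its inner side (-y) carries an aluminium facing strip (x -55..40, z 11..29 mm), screwed tight, standing 2 to 12 mm proud of the bar, towards -y; how far differs each time and is not measured: feel for it. Square it against the strip. It does not move
- swivel_cheek: brass swivel cheek on a stiff pivot; origin on the pivot, (63, 6, 10) mm from the plate's origin. Own frame: bar x -8..8, y -50..40, z 0..20 mm; facing strip on its -x side (y -50..32, z 1..19) stands 2 to 12 mm proud, unmeasured. True when parallel to the plate's axes; starts with its -y end turned in (-x) 0.06-0.16 rad. 3-5 N turns it, no spring; once flush along the square it stops and force rises steeply
- square: steel checking square, about 350 g: a flat L, 12 mm thick, with an upright red grip bar. Origin on the underside, straight below square_grip, same axes. Its outer edges are the planes x = +34 and y = +34 mm, each touching only from coordinate +22 to -51 mm (12 to 85 mm from the heel; the heel itself is cut back)
- square_grip (a point): point in the grip bar of the square, 36 mm above its underside, at the middle of the bar. The bar is 40 mm long, 12 mm thick and spans 12 to 57 mm above the underside; its 12 mm thickness lies along the square's heel diagonal, the direction (+1, +1) of the square's x and y, so grip it along that diagonal
- square_heel (a point): the point where the square's two outer edges would meet, on its underside, at (34, 34, 0) mm from the square's origin, axes as the square's. Pressed home, its axes are parallel to the plate's and both edges bear on the strips
- rest: wooden rest board 160 x 160 x 12 mm fixed on the table; origin under its centre. The square starts lying flat on it
- stone_cone: grey abrasive stone cone, 44 mm across, 58 mm tall, standing; origin under its centre. Bystander, to be left alone
- bur_box: closed steel bur box 100 x 60 x 26 mm; origin under its centre. Bystander, to be left alone
- gold_ring: cast gold-tone ring lying flat, 25 mm across, 9 mm high; origin under its centre. Bystander, to be left alone
- spoon: white ceramic spoon 160 mm long; origin under its middle. Bystander, to be left alone
- brass_weight: knobbed brass weight 40 mm across, 52 mm tall; origin under its centre. Bystander, to be left alone
Not all that is in view belongs to the job. Leave any green look-alike of the square alone. There is more than one size of the rest; the one meant has the size given above.

How it is judged:
By the outcome, as a careful person would: the job done as asked, in the order asked, and still so for the second after the job is handed in, with the robot touching nothing.
It also fails if it takes over 64 s, if anything falls off the work surface, if the arm or the gripper's body presses on something with over 40 N, if the wrist force passes 120 N, or if a joint passes its speed limit or range.

## Working session

There is one attempt and no reset: what is moved stays moved. The work goes in short steps, Python scripts to look and compute and a tool call to move; the robot and the scene stay as the last step left them, time stands still between calls to the robot, and variables do not carry over. Pictures are saved under pics/ and viewed, and the job is handed in when it is done.

Besides the shell and the picture viewer there is one more tool, called by a JSON object that holds its "method" and its "body", one argument or row to a line. drive_tool: Moves the arm, as the interface text tells. Its arguments: {"type":"object","properties":{"series":{"type":"array","items":{"type":"array","items":{"type":"number"}}},"squeeze":{"type":"number"}},"required":["series"]}

```bash
ls; mkdir -p pics; cat > h.py <<'E'
import numpy as np, cv2
from bench import r
def grab(n,fn=None):
    f=r.grab_frame(n)
    if fn: cv2.imwrite('pics/'+fn,f['frame'])
    return f
def ray(f,uv):
    K=np.array(f['intrinsics'],float);D=np.array(f['distortion'],float)
    R,_=cv2.Rodrigues(np.array(f['rvec'],float));t=np.array(f['tvec'],float).reshape(3)
    p=cv2.undistortPoints(np.array(uv,float).reshape(-1,1,2),K,D).reshape(-1,2)
    d=np.c_[p,np.ones(len(p))]@R
    return -R.T@t,d
def onz(f,uv,z):
    c,d=ray(f,uv); return c+d*((z-c[2])/d[:,2])[:,None]
def proj(f,P):
    return cv2.projectPoints(np.array(P,float).reshape(-1,3),np.array(f['rvec'],float),np.array(f['tvec'],float),np.array(f['intrinsics'],float),np.array(f['distortion'],float))[0].reshape(-1,2)
E
python3 - <<'E'
from h import *
import pickle
d={n:grab(n,n+'0.png') for n in('scene','top','wrist')}
pickle.dump(d,open('f0.pkl','wb'))
for n in d: 
    R=cv2.Rodrigues(np.array(d[n]['rvec'],float))[0]; print(n,-R.T@np.array(d[n]['tvec']).ravel(), R[2])
o=r.get_obs();print({k:np.round(o[k],3) for k in o})
print(cv2.Rodrigues(np.array(o['orientation'],float))[0].round(3))
E
```

```text
pics
scene [ 1.16053368 -0.06341728  0.65828445] [-0.71287758  0.05344361 -0.69924912]
top [ 0.45294015 -0.02146072  1.1218195 ] [ 0.12803951 -0.01106347 -0.99170736]
wrist [ 0.31055319 -0.60349091  0.3729579 ] [-0.28516483 -0.10580002 -0.95262132]
{'clock': np.float64(0.15), 'joints': array([ 1.102,  0.478,  0.022,  1.556, -0.011,  1.109, -0.083]), 'qvel': array([-0.001, -0.002,  0.001, -0.001, -0.   , -0.   ,  0.001]), 'tau': array([ 2.0000e-03, -5.9693e+01,  1.6100e+00, -2.8149e+01,  1.3000e-02,
        7.0000e-03,  0.0000e+00]), 'tcp_pos': array([ 0.238, -0.631,  0.231]), 'orientation': array([-0.37 ,  2.026, -2.024]), 'contact_force': array([-0.95 , -0.287,  0.302]), 'moment': array([-0.07 ,  0.005, -0.046]), 'grip_width': np.float64(0.085)}
[[-0.936 -0.001  0.353]
 [-0.353  0.001 -0.936]
 [ 0.    -1.    -0.001]]
```

View pics/top0.png

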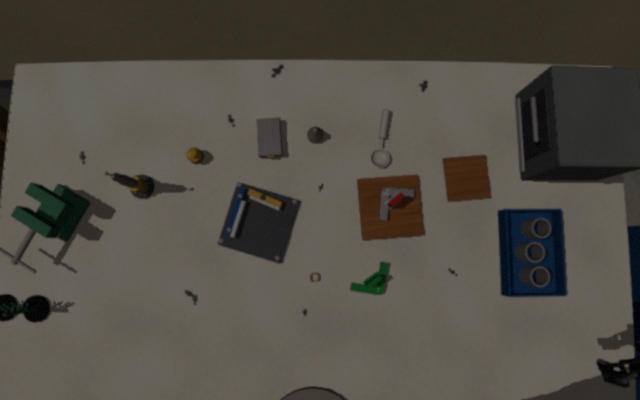

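View pics/scene0.png

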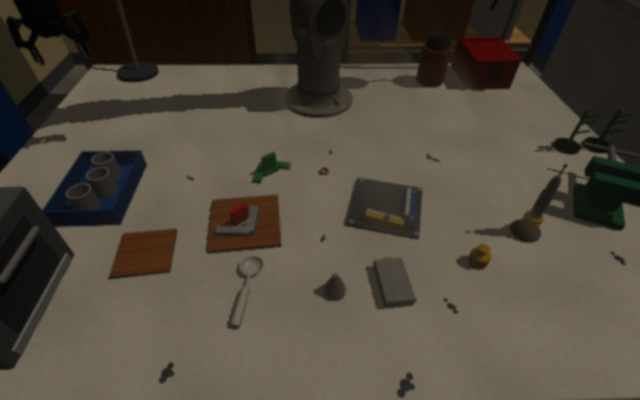

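View pics/wrist0.png

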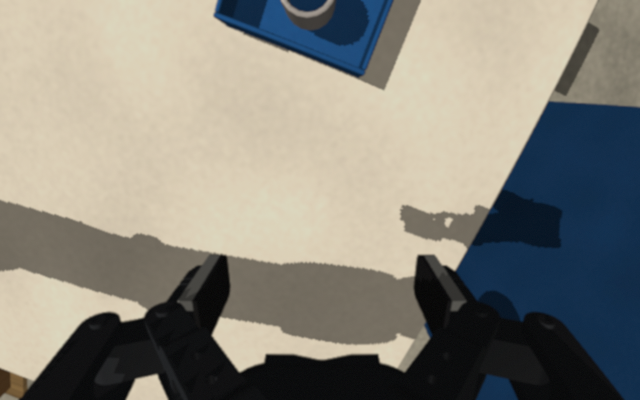

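```bash
python3 - <<'E'
import pickle; from h import *
d=pickle.load(open('f0.pkl','rb'))
t=d['top']['frame']
def g(im): return np.clip(255*(im/255.)**0.6,0,255).astype('uint8')
a=cv2.resize(g(t[165:250,350:435]),None,fx=4.6,fy=4.6,interpolation=2)
b=cv2.resize(g(t[175:270,212:307]),(391,391),interpolation=2)
cv2.imwrite('pics/crop1.png',np.hstack([a,b]))
s=d['scene']['frame']
a=cv2.resize(g(s[185:260,200:290]),(390,325),interpolation=2)
b=cv2.resize(g(s[170:245,340:430]),(390,325),interpolation=2)
cv2.imwrite('pics/crop2.png',np.hstack([a,b]))
E
```

```text
(no output)
```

View pics/crop1.png

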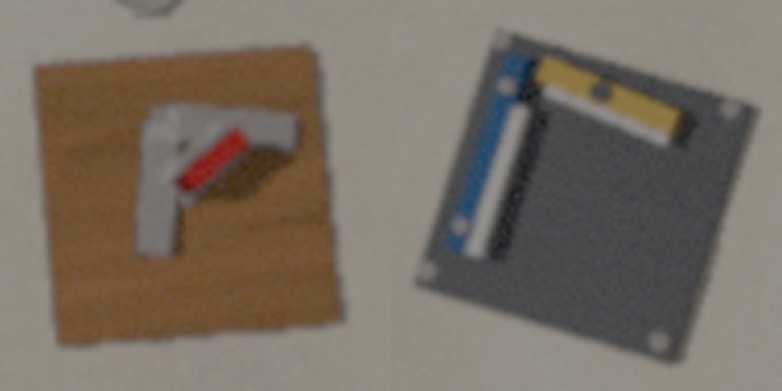

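View pics/crop2.png

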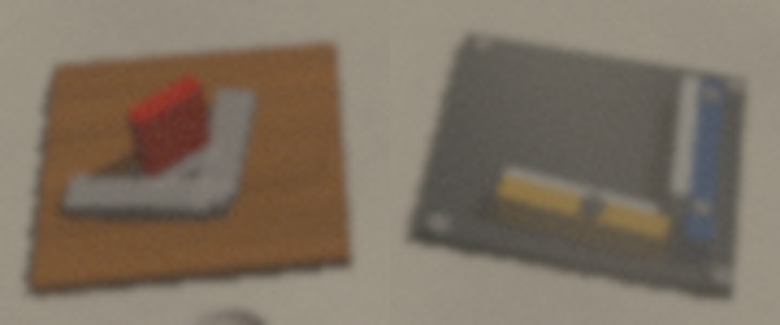

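```bash
cat > m0.py <<'E'
import pickle; from h import *
d=pickle.load(open('f0.pkl','rb')); f=d['top']; im=f['frame']
hsv=cv2.cvtColor(im,cv2.COLOR_BGR2HSV)
def big(mask,roi):
    m=np.zeros_like(mask);x0,y0,x1,y1=roi;m[y0:y1,x0:x1]=mask[y0:y1,x0:x1]
    cs,_=cv2.findContours(m,cv2.RETR_EXTERNAL,cv2.CHAIN_APPROX_NONE)
    return max(cs,key=cv2.contourArea)
def rect(name,c,z):
    P=onz(f,c.reshape(-1,2).astype(float),z)
    (cx,cy),(w,h),a=cv2.minAreaRect((P[:,:2]*1000).astype(np.float32))
    print(name,round(cx,1),round(cy,1),round(w,1),round(h,1),round(a,1),'px',c.reshape(-1,2).mean(0).round())
H,S,V=[hsv[...,i].astype(int) for i in range(3)]
print(hsv[220,375],hsv[240,260],hsv[230,330],hsv[200,396],hsv[202,383])
red=(((H<6)|(H>174))&(S>150)).astype('uint8')*255
rect('grip',big(red,(350,170,430,245)),.069)
wood=((S>90)&(H<25)).astype('uint8')*255
rect('rest',big(wood,(345,165,435,250)),.012)
dark=((V<75)&(S<80)).astype('uint8')*255
blk=((V<85)|((S>110))).astype('uint8')*255
c=big(blk,(205,165,312,275)); c=cv2.convexHull(c)
rect('plate',c,.010)
cv2.imwrite('pics/blk.png',blk)
E
python3 m0.py
```

```text
[ 13 190  67] [113  29  35] [ 19  28 102] [  0 229  89] [ 6 18 72]
grip 580.7 -205.3 12.1 42.3 44.5 px [396. 200.]
rest 569.4 -200.2 158.3 159.6 4.4 px [390. 207.]
plate 529.3 136.0 177.4 173.0 73.8 px [259. 214.]
```

```bash
cat > go.py <<'E'
import sys; from h import *
# usage: go.py x y z heading(deg)   (mm)
def plan(x,y,z,hd):
    o=r.get_obs(); R=cv2.Rodrigues(np.array(o['orientation'],float))[0]
    p=np.array(o['tcp_pos'])*1000
    dt=R.T@(np.array([x,y,z])-p)
    c,s=np.cos(np.radians(hd)),np.sin(np.radians(hd))
    T=np.array([[s,0,c],[-c,0,s],[0,-1,0]])
    w=np.degrees(cv2.Rodrigues(R.T@T)[0].ravel())
    print('t',round(float(o['clock']),2),'pos',p.round(2),'hd',np.degrees(np.arctan2(R[1,2],R[0,2])).round(2),'tilt',np.degrees(R[2,[0,2]]).round(2),'F',np.array(o['contact_force']).round(2),'M',np.array(o['moment']).round(3),'g',round(float(o['grip_width'])*1000,2))
    print('q',np.array(o['joints']).round(2))
    print('shift',dt.round(2),'turn',w.round(2))
if __name__=='__main__': plan(*map(float,sys.argv[1:5]))
E
python3 go.py 570 -215 231 45
```

```text
t 0.15 pos [ 238.11 -631.16  230.56] hd -69.33 tilt [ 0.01 -0.08] F [-0.95 -0.29  0.3 ] M [-0.07   0.005 -0.046] g 85.42
q [ 1.1   0.48  0.02  1.56 -0.01  1.11 -0.08]
shift [-4.5743e+02 -1.2000e-01 -2.7221e+02] turn [ 6.0000e-02 -1.1433e+02 -7.0000e-02]
```

{"method": "drive_tool", "body": {
  "series": [
    [-457,0,-272,0,-114,0,85],
    [-457,0,-272,0,-114,0,85],
    [-457,0,-272,0,-114,0,85],
    [-457,0,-272,0,-114,0,85],
    [-457,0,-272,0,-114,0,85]
  ]
}}

```text
clock: 0.65
tcp_pos: [0.3948, -0.4342, 0.231]
orientation: [-0.959, 1.536, -1.535]
contact_force: [0.5, -0.0, -0.6]
grip_width: 0.0848
```

```bash
python3 go.py 570 -215 231 45
```

```text
t 0.65 pos [ 394.81 -434.16  231.04] hd -26.01 tilt [-0.03 -0.02] F [ 0.48 -0.04 -0.63] M [-0.052 -0.072  0.009] g 84.84
q [ 0.9   0.34 -0.21  1.76  0.08  1.05  0.2 ]
shift [-2.7379e+02  1.7000e-01  6.1330e+01] turn [-0.000e+00 -7.101e+01 -4.000e-02]
```

{"method": "drive_tool", "body": {
  "series": [
    [-274,0,61,0,-71,0,85],
    [-274,0,61,0,-71,0,85],
    [-274,0,61,0,-71,0,85],
    [-274,0,61,0,-71,0,85],
    [-274,0,61,0,-71,0,85]
  ]
}}

```text
clock: 1.15
tcp_pos: [0.5503, -0.2386, 0.2311]
orientation: [-1.335, 0.989, -0.988]
contact_force: [1.5, -0.2, -0.6]
grip_width: 0.0849
```

```bash
python3 go.py 570 -215 231 45
```

```text
t 1.15 pos [ 550.28 -238.6   231.14] hd 16.95 tilt [-0.02 -0.  ] F [ 1.46 -0.18 -0.55] M [-0.02  -0.034  0.014] g 84.91
q [ 0.65  0.39 -0.44  1.72  0.19  1.08  0.44]
shift [-16.83   0.15  25.75] turn [-1.000e-02 -2.805e+01 -2.000e-02]
```

{"method": "drive_tool", "body": {
  "series": [
    [-17,0,26,0,-28,0,85],
    [-17,0,26,0,-28,0,85],
    [-17,0,26,0,-28,0,85],
    [-17,0,26,0,-28,0,85],
    [-17,0,26,0,-28,0,85]
  ]
}}

```text
clock: 1.65
tcp_pos: [0.5699, -0.2148, 0.2307]
orientation: [-1.482, 0.615, -0.614]
contact_force: [0.5, 0.1, 0.1]
grip_width: 0.085
```

```bash
python3 - <<'E'
import pickle; from h import *
f=grab('wrist','w1.png'); pickle.dump(f,open('f1.pkl','wb'))
E
python3 go.py 570 -215 231 45
```

```text
t 1.7 pos [ 569.94 -214.85  230.79] hd 44.86 tilt [-0.06  0.  ] F [-0.02  0.3   0.36] M [-0.027 -0.07   0.001] g 84.95
q [ 0.67  0.42 -0.55  1.69  0.24  1.1   0.84]
shift [ 0.15 -0.21 -0.06] turn [-0.   -0.14 -0.06]
```

View pics/w1.png

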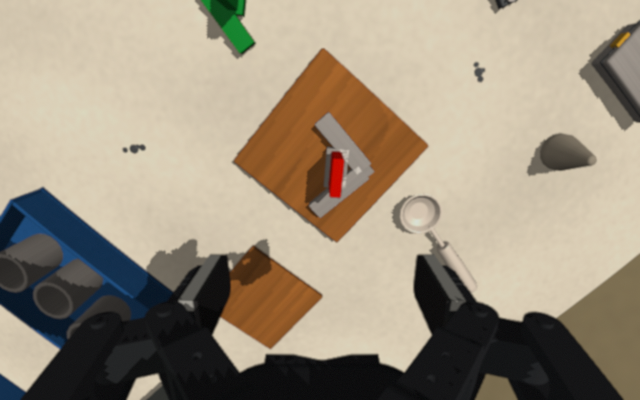

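```bash
cat > m1.py <<'E'
import pickle,sys; from h import *
f=pickle.load(open('f1.pkl','rb')); im=f['frame']
hsv=cv2.cvtColor(im,cv2.COLOR_BGR2HSV); H,S,V=[hsv[...,i].astype(int) for i in range(3)]
print('spoon px->',onz(f,[[420,212],[400,205]],.01).round(3).tolist())
def comps(mask,roi):
    m=np.zeros(mask.shape,'uint8');x0,y0,x1,y1=roi;m[y0:y1,x0:x1]=mask[y0:y1,x0:x1]*255
    cs,_=cv2.findContours(m,cv2.RETR_EXTERNAL,cv2.CHAIN_APPROX_NONE); return sorted(cs,key=cv2.contourArea)[::-1]
def mm(c,z): return (onz(f,c.reshape(-1,2).astype(float),z)[:,:2]*1000).astype(np.float32)
wood=comps((S>90)&(H<25)&(H>5),(225,40,440,250))[0]
print('rest',cv2.minAreaRect(mm(wood,.012)))
grip=comps(((H<6)|(H>174))&(S>180)&(V>150),(300,130,380,220))[0]
print('griptop',cv2.minAreaRect(mm(grip,.069)))
g=comps((S<60)&(V>60),(285,100,390,230))[0]
print('sq bbox',cv2.boundingRect(g), cv2.contourArea(g))
P=mm(g,.024)
hull=cv2.convexHull(g); print('hull',cv2.approxPolyDP(hull,3,True).reshape(-1,2).tolist())
vis=im.copy(); cv2.drawContours(vis,[g,wood],-1,(255,0,255),1); cv2.drawContours(vis,[grip],-1,(0,255,255),1)
cv2.imwrite('pics/v1.png',cv2.resize(vis[30:260,220:450],(800,600)[1:]*2 if 0 else (600,600),interpolation=0))
E
python3 m1.py
```

```text
spoon px-> [[0.695, -0.172, 0.01], [0.671, -0.184, 0.01]]
rest ((566.8677978515625, -198.64614868164062), (158.1243438720703, 158.5708770751953), 4.392028331756592)
griptop ((580.4348754882812, -205.1791534423828), (10.270004272460938, 37.799625396728516), 40.399269104003906)
sq bbox (309, 113, 64, 104) 2185.0
hull [[329, 113], [367, 159], [372, 172], [319, 216], [309, 205], [316, 123]]
```

View pics/v1.png

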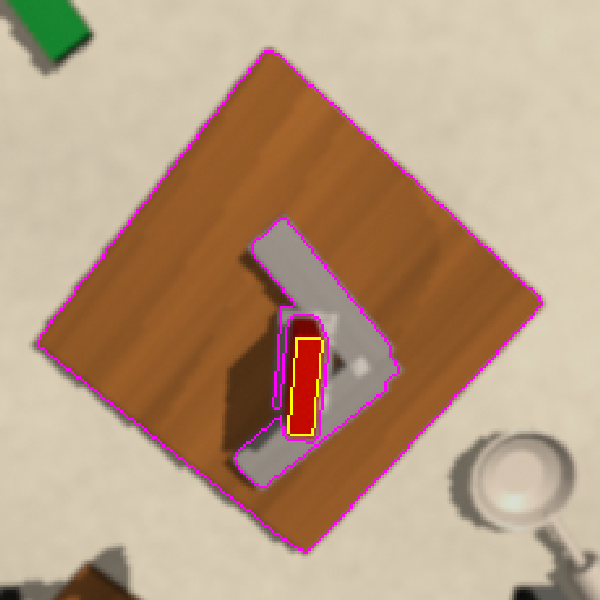

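```bash
cat >> m1.py <<'E'
pts=g.reshape(-1,2).astype(float)
def line(a,b):
    a=np.array(a,float);b=np.array(b,float);L=np.linalg.norm(b-a);u=(b-a)/L;n=np.array([-u[1],u[0]])
    s=(pts-a)@u;dd=(pts-a)@n
    k=(s>.08*L)&(s<.92*L)&(abs(dd)<3)
    q=mm(pts[k],.024); vx,vy,x,y=cv2.fitLine(q,cv2.DIST_HUBER,0,.01,.01).ravel(); 
    return np.array([vx,vy]),np.array([x,y]),k.sum()
sc=230/600
c2=lambda x,y:(x*sc+220,y*sc+30)
e1=line(c2(285,217),c2(390,345)); e2=line(c2(385,388),c2(262,488))
for e in(e1,e2): print(e, np.degrees(np.arctan2(e[0][1],e[0][0])))
A=np.c_[e1[0],-e2[0]];s=np.linalg.solve(A,e2[1]-e1[1]);heel=e1[1]+s[0]*e1[0];print('heel',heel)
a1=np.degrees(np.arctan2(e1[0][1],e1[0][0]))%90; a2=np.degrees(np.arctan2(e2[0][1],e2[0][0]))%90
a1=a1-90 if a1>45 else a1; a2=a2-90 if a2>45 else a2
yaw=(a1+a2)/2; print('yaw',a1,a2)
c,s=np.cos(np.radians(yaw)),np.sin(np.radians(yaw)); R=np.array([[c,-s],[s,c]])
print('origin',heel-R@[34,34])
E
python3 m1.py|tail -6
```

```text
hull [[329, 113], [367, 159], [372, 172], [319, 216], [309, 205], [316, 123]]
(array([ 0.9966741 , -0.08149027], dtype=float32), array([ 568.54065, -171.08879], dtype=float32), np.int64(41)) -4.6742315
(array([0.07772546, 0.9969748 ], dtype=float32), array([ 612.6691 , -221.66461], dtype=float32), np.int64(45)) 85.54216
heel [ 616.3076  -174.99432]
yaw -4.6742325 -4.45784
origin [ 579.70885202 -206.17974231]
```

```bash
python3 go.py 580 -205.7 110 40.4
```

```text
t 1.7 pos [ 569.94 -214.85  230.79] hd 44.86 tilt [-0.06  0.  ] F [-0.02  0.3   0.36] M [-0.027 -0.07   0.001] g 84.95
q [ 0.67  0.42 -0.55  1.69  0.24  1.1   0.84]
shift [  0.73 120.79  13.59] turn [ 0.    4.46 -0.06]
```

{"method": "drive_tool", "body": {
  "series": [
    [0.7,40,13.6,0,4.5,0,60],
    [0.7,80,13.6,0,4.5,0,60],
    [0.7,120.8,13.6,0,4.5,0,60],
    [0.7,120.8,13.6,0,4.5,0,60],
    [0.7,120.8,13.6,0,4.5,0,60]
  ]
}}

```text
clock: 2.2
tcp_pos: [0.58, -0.2056, 0.1104]
orientation: [-1.462, 0.679, -0.676]
contact_force: [1.5, 0.4, 0.8]
grip_width: 0.0601
```

```bash
python3 go.py 580 -205.7 29 40.4;python3 - <<'E'
import pickle; from h import *
f=grab('wrist','w2.png'); pickle.dump(f,open('f2.pkl','wb'))
E
```

```text
t 2.2 pos [ 579.99 -205.63  110.36] hd 40.32 tilt [-0.1  -0.03] F [1.48 0.44 0.78] M [ 0.001 -0.036  0.027] g 60.07
q [ 0.6   0.56 -0.49  1.78  0.33  0.88  0.67]
shift [ 2.100e-01  8.136e+01 -1.000e-02] turn [ 0.03 -0.08 -0.1 ]
```

View pics/w2.png

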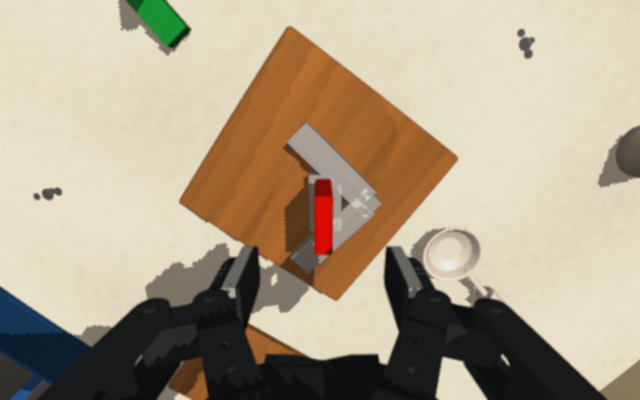

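{"method": "drive_tool", "body": {
  "series": [
    [0.2,30,0,0,0,0,60],
    [0.2,60,0,0,0,0,60],
    [0.2,75,0,0,0,0,60],
    [0.2,81.4,0,0,0,0,60],
    [0.2,81.4,0,0,0,0,60]
  ]
}}

```text
clock: 2.75
tcp_pos: [0.582, -0.2062, 0.0312]
orientation: [-1.462, 0.676, -0.679]
contact_force: [-1.2, -0.3, 0.1]
grip_width: 0.0601
```

```bash
python3 go.py 580 -205.7 29 40.4
```

```text
t 2.75 pos [ 582.01 -206.16   31.15] hd 40.31 tilt [0.08 0.1 ] F [-1.2  -0.26  0.05] M [ 0.021  0.017 -0.036] g 60.06
q [ 0.56  0.67 -0.44  1.81  0.4   0.75  0.61]
shift [-1.66  2.15 -1.24] turn [-0.1  -0.09  0.08]
```

{"method": "drive_tool", "body": {
  "series": [
    [-1.7,2.1,-1.2,0,0,0,40],
    [-1.7,2.1,-1.2,0,0,0,30],
    [-1.7,2.1,-1.2,0,0,0,22],
    [-1.7,2.1,-1.2,0,0,0,16],
    [-1.7,2.1,-1.2,0,0,0,6]
  ],
  "squeeze": 80
}}

```text
clock: 3.25
tcp_pos: [0.5805, -0.2056, 0.0297]
orientation: [-1.462, 0.675, -0.679]
contact_force: [0.3, 0.1, 4.7]
grip_width: 0.0108
```

{"method": "drive_tool", "body": {
  "series": [
    [0,0,0,0,0,0,4],
    [0,0,0,0,0,0,4],
    [0,0,0,0,0,0,4]
  ],
  "squeeze": 80
}}

```text
clock: 3.55
tcp_pos: [0.5804, -0.2057, 0.0297]
orientation: [-1.462, 0.675, -0.679]
contact_force: [0.1, 0.4, 2.2]
grip_width: 0.0117
```

```bash
python3 go.py 580 -205.7 110 40.4
```

```text
t 3.55 pos [ 580.44 -205.68   29.66] hd 40.31 tilt [0.13 0.12] F [0.1  0.43 2.18] M [-0.033  0.116 -0.115] g 11.74
q [ 0.56  0.67 -0.44  1.82  0.4   0.74  0.61]
shift [ -0.1  -80.34  -0.18] turn [-0.12 -0.09  0.13]
```

{"method": "drive_tool", "body": {
  "series": [
    [0,-20,0,0,0,0,4],
    [0,-60,0,0,0,0,4],
    [0,-100,0,0,0,0,4],
    [0,-150,0,0,0,0,4],
    [0,-180,0,0,0,0,4]
  ]
}}

```text
clock: 4.05
tcp_pos: [0.5806, -0.2056, 0.2128]
orientation: [-1.461, 0.672, -0.681]
contact_force: [1.3, 0.5, -3.2]
grip_width: 0.0109
```

```bash
python3 go.py 575 45 220 28.8
```

```text
t 4.05 pos [ 580.6  -205.6   212.77] hd 40.32 tilt [0.25 0.21] F [ 1.28  0.48 -3.16] M [ 0.009 -0.049  0.025] g 10.87
q [ 0.64  0.45 -0.53  1.7   0.25  1.06  0.73]
shift [-194.67   -7.5   157.89] turn [-0.24 11.52  0.23]
```

{"method": "drive_tool", "body": {
  "series": [
    [-35,-7.5,28,0,3,0,4],
    [-75,-7.5,60,0,5,0,4],
    [-115,-7.5,95,0,7,0,4],
    [-155,-7.5,125,0,9,0,4],
    [-195,-7.5,158,-0.2,11.5,0.2,4]
  ]
}}

```text
clock: 4.55
tcp_pos: [0.5736, 0.0407, 0.2193]
orientation: [-1.407, 0.833, -0.832]
contact_force: [1.2, -1.1, -3.5]
grip_width: 0.0111
```

{"method": "drive_tool", "body": {
  "series": [
    [0,0,0,0,0,0,4],
    [0,0,0,0,0,0,4]
  ]
}}

```text
clock: 4.75
tcp_pos: [0.5726, 0.0427, 0.2187]
orientation: [-1.409, 0.831, -0.828]
contact_force: [-0.4, -1.1, -4.2]
grip_width: 0.011
```

```bash
python3 go.py 575 45 220 28.8;python3 - <<'E'
import pickle; from h import *
f=grab('wrist','w3.png'); pickle.dump(f,open('f3.pkl','wb'))
E
```

```text
t 4.75 pos [572.65  42.74 218.65] hd 28.98 tilt [-0.04 -0.14] F [-0.36 -1.14 -4.24] M [-0.148  0.042 -0.038] g 11.02
q [ 0.27  0.38 -0.58  1.78  0.24  1.05  0.11]
shift [-0.84 -1.35  3.15] turn [ 0.14  0.18 -0.04]
```

View pics/w3.png

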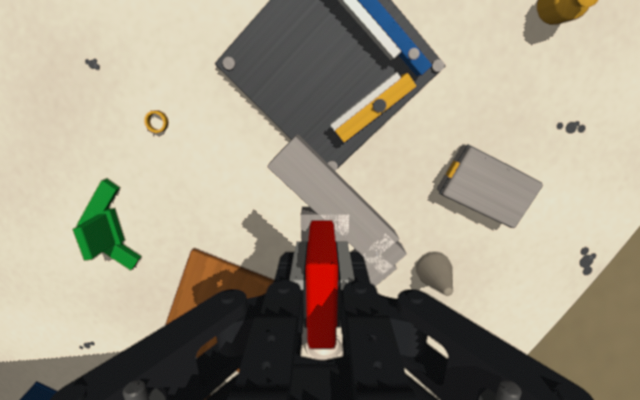

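{"method": "drive_tool", "body": {
  "series": [
    [-5,-30,0,0,0,0,4],
    [-10,-60,0,0,0,0,4],
    [-10,-75,0,0,0,0,4],
    [-10,-75,0,0,0,0,4],
    [-10,-75,0,0,0,0,4]
  ]
}}

```text
clock: 5.3
tcp_pos: [0.5681, 0.0477, 0.2924]
orientation: [-1.409, 0.835, -0.832]
contact_force: [0.5, -0.1, -3.7]
grip_width: 0.0111
```

```bash
python3 go.py 575 45 220 28.8;python3 - <<'E'
import pickle; from h import *
f=grab('wrist','w4.png'); pickle.dump(f,open('f4.pkl','wb'))
E
```

```text
t 5.3 pos [568.09  47.74 292.41] hd 28.68 tilt [ 0.02 -0.24] F [ 0.54 -0.13 -3.69] M [-0.011  0.073  0.02 ] g 11.09
q [ 0.28  0.31 -0.59  1.7   0.19  1.19  0.14]
shift [ 5.69 72.39  5.06] turn [ 0.24 -0.12  0.02]
```

View pics/w4.png

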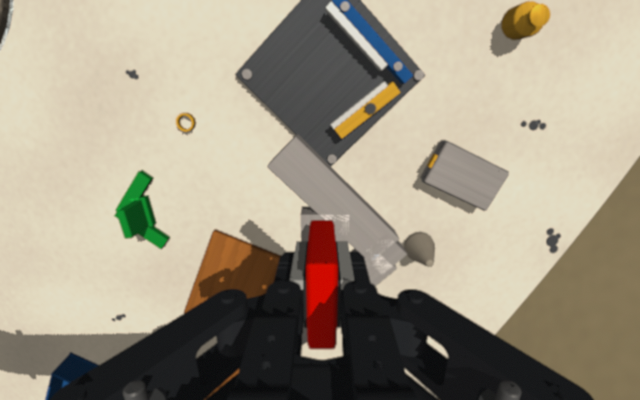

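```bash
cat > m4.py <<'E'
import pickle,sys; from h import *
f=pickle.load(open('f4.pkl','rb')); im=f['frame']
R=cv2.Rodrigues(np.array(f['rvec'],float))[0]; print('cam',(-R.T@np.array(f['tvec']).ravel()).round(3))
hsv=cv2.cvtColor(im,cv2.COLOR_BGR2HSV); H,S,V=[hsv[...,i].astype(int) for i in range(3)]
v=cv2.resize(im[0:180,220:440],None,fx=3.5,fy=3.5,interpolation=2); cv2.imwrite('pics/v4.png',v[:600])
gray=cv2.cvtColor(im,cv2.COLOR_BGR2GRAY).astype(np.float32); gray=cv2.GaussianBlur(gray,(0,0),.8)
def edge(a,b,z,half=5,m0=.08,m1=.92,pol=0,g=None):
    g=gray if g is None else g
    a=np.array(a,float);b=np.array(b,float);L=np.linalg.norm(b-a);u=(b-a)/L;n=np.array([-u[1],u[0]]);out=[]
    o=np.arange(-half,half+.01,.25)
    for s in np.arange(m0*L,m1*L,1.):
        p=a+u*s+n*o[:,None]
        val=cv2.remap(g,p[:,0].astype(np.float32)[None],p[:,1].astype(np.float32)[None],1).ravel()
        d=np.gradient(val); d=d*pol if pol else abs(d); i=d.argmax(); out.append(p[i])
    q=(onz(f,np.array(out),z)[:,:2]*1000).astype(np.float32)
    vx,vy,x,y=cv2.fitLine(q,cv2.DIST_HUBER,0,.01,.01).ravel()
    res=abs((q-[x,y])@[-vy,vx]); return np.array([vx,vy]),np.array([x,y]),np.median(res)
def ang(e):
    a=np.degrees(np.arctan2(e[0][1],e[0][0]))%90; return a-90 if a>45 else a
def isect(e,h):
    s=np.linalg.solve(np.c_[e[0],-h[0]],h[1]-e[1]); return e[1]+s[0]*e[0]
if __name__=='__main__':
    LT=edge((240,68),(308,2),.010); BL=edge((240,82),(293,133),.010); BR=edge((345,158),(418,88),.010); TR=edge((370,8),(416,68),.010)
    for n,e in zip(('LT','BL','BR','TR'),(LT,BL,BR,TR)): print(n,ang(e).round(2),e[1].round(1),'res',round(float(e[2]),2))
    C=[isect(LT,BL),isect(BL,BR),isect(BR,TR),isect(TR,LT)]
    print(np.round(C,1).tolist(),[np.linalg.norm(C[i]-C[i-1]).round(1) for i in range(4)],'centre',np.mean(C,0).round(1))
E
python3 m4.py
```

```text
cam [0.531 0.117 0.435]
LT -17.22 [443.4 153.3] res 0.3
BL -15.85 [474.9  64.4] res 0.33
BR -16.55 [610.5 125. ] res 0.3
TR -16.61 [574.4 214.7] res 0.19
[[420.6000061035156, 79.80000305175781], [583.2999877929688, 33.599998474121094], [632.0999755859375, 197.5], [471.8999938964844, 245.3000030517578]] [np.float32(173.3), np.float32(169.1), np.float32(171.0), np.float32(167.1)] centre [527. 139.]
```

View pics/v4.png

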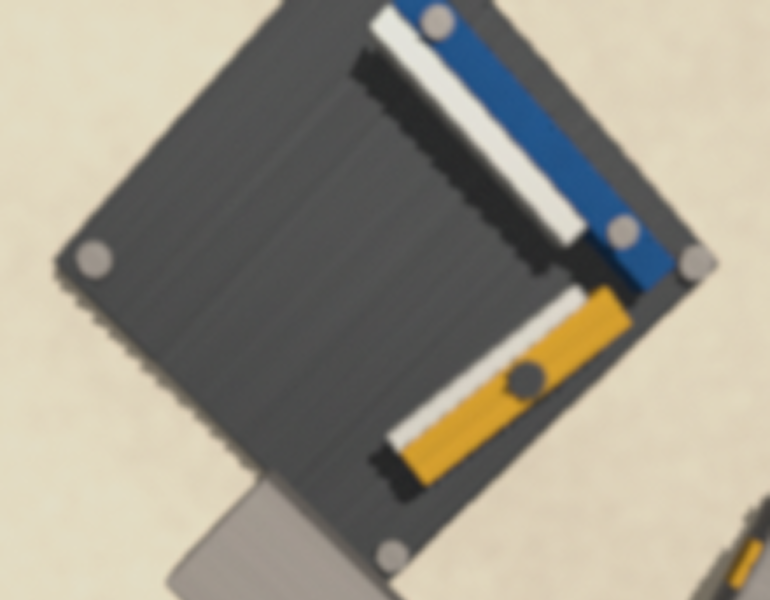

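```bash
cat > m5.py <<'E'
from m4 import *
k=lambda x,y:(x/3.5+220,y/3.5)
b,g_,r_=[cv2.GaussianBlur(im[...,i].astype(np.float32),(0,0),.7) for i in range(3)]
FS=edge(k(372,27),k(562,245),.029,half=3)
FB=edge(k(400,22),k(580,225),.0295,half=3,g=r_)
BO=edge(k(505,75),k(670,260),.030,half=3,g=r_)
SS=edge(k(388,437),k(572,292),.029,half=3)
SB=edge(k(405,450),k(595,298),.0295,half=3,g=b)
SO=edge(k(432,485),k(628,325),.030,half=3,g=r_)
def raw(e):return np.degrees(np.arctan2(e[0][1],e[0][0])).round(2)
for n,e in zip(('FS','FB','BO','SS','SB','SO'),(FS,FB,BO,SS,SB,SO)): print(n,ang(e).round(2),e[1].round(1),'res',round(float(e[2]),2))
yaw=np.radians(-16.6); Rm=np.array([[np.cos(yaw),-np.sin(yaw)],[np.sin(yaw),np.cos(yaw)]]); o=np.array([527,139.])
for n,e in zip(('FS','FB','BO','SS','SB','SO'),(FS,FB,BO,SS,SB,SO)): print(n,(Rm.T@(e[1]-o)).round(1))
E
python3 m5.py
```

```text
cam [0.531 0.117 0.435]
FS -16.55 [529.9 187.6] res 0.19
FB -16.58 [539.6 195. ] res 0.1
BO -17.26 [572.1 198.8] res 0.27
SS -23.12 [571.4 124.3] res 0.27
SB -22.63 [580.3 126.4] res 0.04
SO -22.89 [594.9 121.3] res 0.2
FS [-11.1  47.5]
FB [-4.  57.3]
BO [26.1 70.2]
SS [46.7 -1.4]
SB [54.7  3.2]
SO [70.1  2.4]
```

```bash
cat >> go.py <<'E'
E
cat > pf.py <<'E'
# plate-frame target for the square's origin -> world TCP; usage pf.py px py z yaw_off
import sys; from go import *
y=np.radians(-16.57);c,s=np.cos(y),np.sin(y);Rm=np.array([[c,-s],[s,c]]);O=np.array([527,139.])
if __name__=='__main__':
    a=list(map(float,sys.argv[1:5])); w=O+Rm@a[:2]
    o=r.get_obs(); p=np.array(o['tcp_pos'])[:2]*1000
    print('plate-frame TCP now',(Rm.T@(p-O)).round(2),'F plate',(Rm.T@np.array(o['contact_force'])[:2]).round(2)); plan(w[0],w[1],a[2],28.33+a[3])
E
python3 pf.py -12.3 -11.5 90 0
```

```text
plate-frame TCP now [ 64.97 -75.71] F plate [-0.03 -0.41]
t 5.35 pos [567.67  47.9  291.84] hd 28.7 tilt [-0.02 -0.31] F [-0.15 -0.38 -3.34] M [-0.059  0.008 -0.008] g 11.27
q [ 0.28  0.31 -0.59  1.7   0.19  1.19  0.14]
shift [-100.01  201.92   -7.66] turn [ 0.31  0.37 -0.02]
```

{"method": "drive_tool", "body": {
  "series": [
    [-40,20,-3,0,0,0,4],
    [-80,60,-6,0,0,0,4],
    [-100,100,-7.7,0.2,0.2,0,4],
    [-100,140,-7.7,0.3,0.4,0,4],
    [-100,180,-7.7,0.3,0.4,0,4]
  ],
  "squeeze": 110
}}

```text
clock: 5.85
tcp_pos: [0.5102, 0.1316, 0.1091]
orientation: [-1.405, 0.839, -0.835]
contact_force: [0.5, -1.4, -3.7]
grip_width: 0.0111
```

{"method": "drive_tool", "body": {
  "series": [
    [0,6,0,0,0,0,4],
    [0,6,0,0,0,0,4]
  ]
}}

```text
clock: 6.05
tcp_pos: [0.5085, 0.1308, 0.1013]
orientation: [-1.409, 0.842, -0.833]
contact_force: [0.1, 0.2, -2.9]
grip_width: 0.0106
```

```bash
python3 pf.py -12.3 -11.5 45 0;python3 - <<'E'
import pickle; from h import *
f=grab('wrist','w5.png'); pickle.dump(f,open('f5.pkl','wb'))
E
```

```text
plate-frame TCP now [-15.38 -13.13] F plate [-0.    0.24]
t 6.05 pos [508.51 130.8  101.31] hd 28.41 tilt [-0.14 -0.41] F [ 0.07  0.23 -2.89] M [-0.001 -0.007 -0.035] g 10.64
q [ 0.09  0.47 -0.57  1.99  0.35  0.79 -0.19]
shift [ 1.16 56.28  3.74] turn [ 0.41  0.08 -0.14]
```

View pics/w5.png

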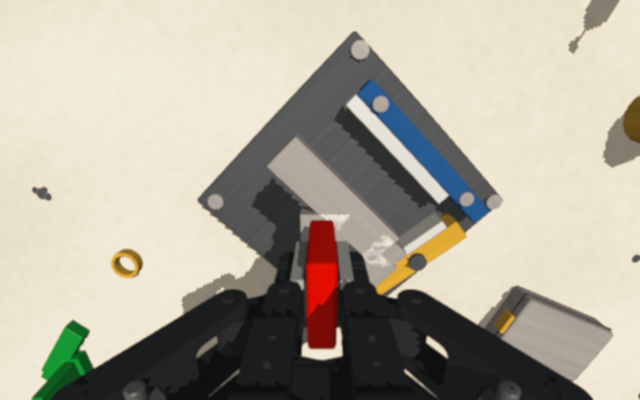

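```bash
cat > m6.py <<'E'
import m4; from m4 import *
m4.f=pickle.load(open('f5.pkl','rb')); im=m4.f['frame']
gray=cv2.GaussianBlur(cv2.cvtColor(im,cv2.COLOR_BGR2GRAY).astype(np.float32),(0,0),.8); m4.gray=gray
cv2.imwrite('pics/v5.png',cv2.resize(im[70:290,260:520],None,fx=2.7,fy=2.7,interpolation=2))
E=edge((302,142),(372,208),.0956,half=4); print('sq y-edge',ang(E),E[1],E[2])
Fs=edge((348,103),(436,204),.029,half=3); print('strip',ang(Fs),Fs[1],Fs[2])
y=np.radians(-16.57);c,s=np.cos(y),np.sin(y);Rm=np.array([[c,-s],[s,c]]);O=np.array([527,139.])
print('plate frame', Rm.T@(E[1]-O),Rm.T@(Fs[1]-O))
E
python3 m6.py
```

```text
cam [0.531 0.117 0.435]
sq y-edge -16.538544 [494.75848 169.66077] 0.0656599
strip -16.49749 [530.8133  187.45726] 0.10371649
plate frame [-39.64662967  20.19264038] [-10.16442381  47.53242846]
```

View pics/v5.png

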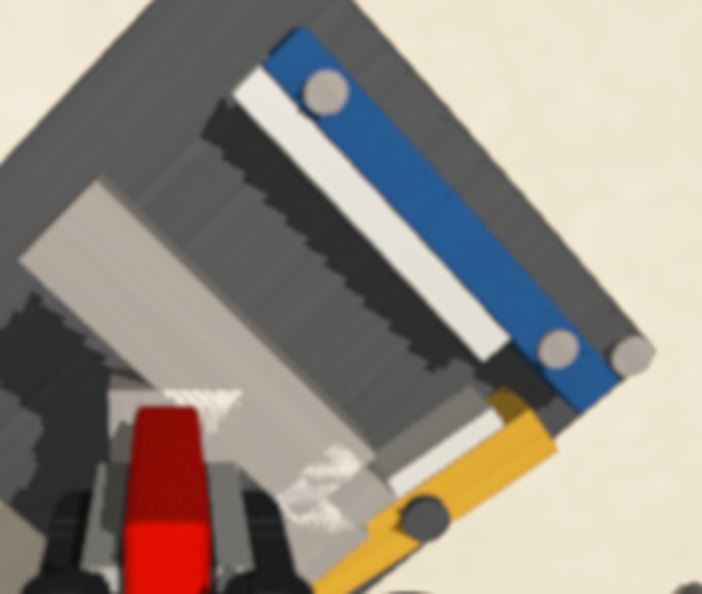

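{"method": "drive_tool", "body": {
  "series": [
    [1,25,3,0.4,0,0,4],
    [1,45,3.7,0.4,0,0,4],
    [1,56,3.7,0.4,0,-0.1,4],
    [1,58,3.7,0.4,0,-0.1,4],
    [1,58,3.7,0.4,0,-0.1,4]
  ]
}}

```text
clock: 6.6
tcp_pos: [0.5145, 0.1327, 0.0462]
orientation: [-1.399, 0.834, -0.839]
contact_force: [-1.1, -0.0, -3.0]
grip_width: 0.0108
```

```bash
python3 pf.py -8 -2 30.5 0
```

```text
plate-frame TCP now [-10.15  -9.64] F plate [-1.06 -0.34]
t 6.6 pos [514.52 132.65  46.17] hd 28.39 tilt [0.03 0.3 ] F [-1.12 -0.03 -3.05] M [0.004 0.024 0.02 ] g 10.79
q [ 0.04  0.55 -0.52  2.01  0.43  0.68 -0.26]
shift [-3.9  15.71  6.84] turn [-0.3   0.06  0.03]
```

{"method": "drive_tool", "body": {
  "series": [
    [0,7,0,-0.3,0,0,4],
    [0,13,0,-0.3,0,0,4],
    [-2,15.7,3,-0.3,0,0,4],
    [-3.9,15.7,6.8,-0.3,0,0,4],
    [-3.9,15.7,6.8,-0.3,0,0,4]
  ]
}}

```text
clock: 7.1
tcp_pos: [0.5193, 0.1404, 0.0306]
orientation: [-1.403, 0.836, -0.837]
contact_force: [-0.7, -0.4, -3.9]
grip_width: 0.0107
```

{"method": "drive_tool", "body": {
  "series": [
    [0,0,0,0,0,0,4],
    [0,0,0,0,0,0,4]
  ]
}}

```text
clock: 7.3
tcp_pos: [0.5194, 0.1407, 0.0308]
orientation: [-1.403, 0.836, -0.837]
contact_force: [0.5, -0.5, -2.9]
grip_width: 0.0107
```

```bash
python3 pf.py -6 11 30.5 0;python3 - <<'E'
from h import *
f=grab('wrist','w6.png')
E
```

```text
plate-frame TCP now [-7.79 -0.58] F plate [ 0.65 -0.32]
t 7.3 pos [519.37 140.66  30.81] hd 28.44 tilt [-0.    0.08] F [ 0.54 -0.49 -2.88] M [-0.024 -0.02   0.002] g 10.75
q [ 0.02  0.59 -0.5   2.    0.45  0.66 -0.28]
shift [-6.92  0.32  9.46] turn [-0.08  0.11 -0.  ]
```

View pics/w6.png

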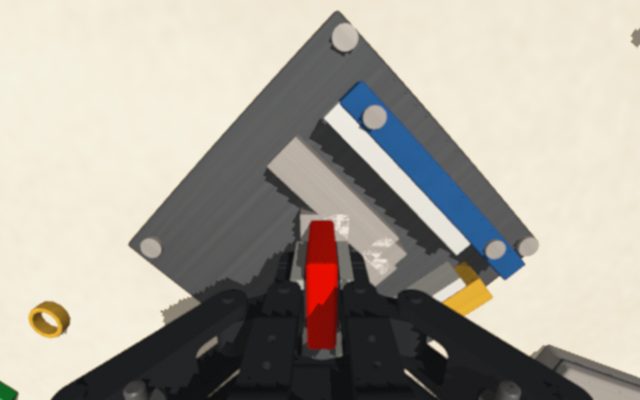

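{"method": "drive_tool", "body": {
  "series": [
    [-3,0.3,3,0,0.1,0,4],
    [-6,0.3,6,0,0.1,0,4],
    [-8,0.3,8,0,0.1,0,4],
    [-8,0.3,8,0,0.1,0,4],
    [-8,0.3,8,0,0.1,0,4]
  ]
}}

```text
clock: 7.85
tcp_pos: [0.5225, 0.1514, 0.0305]
orientation: [-1.403, 0.837, -0.838]
contact_force: [-0.2, 0.2, -3.5]
grip_width: 0.011
```

```bash
python3 pf.py -6 13 30.5 0
```

```text
plate-frame TCP now [-7.86 10.65] F plate [-0.25  0.09]
t 7.85 pos [522.51 151.45  30.46] hd 28.35 tilt [0.   0.06] F [-0.21  0.16 -3.49] M [ 0.019  0.015 -0.027] g 10.99
q [-0.    0.59 -0.5   1.99  0.45  0.67 -0.3 ]
shift [-0.35 -0.04  2.98] turn [-0.06  0.02  0.  ]
```

{"method": "drive_tool", "body": {
  "series": [
    [-0.5,0,0.5,0,0,0,4],
    [-1,0,1,0,0,0,4],
    [-1.4,0,1.4,0,0,0,4],
    [-1.4,0,1.4,0,0,0,4]
  ]
}}

```text
clock: 8.25
tcp_pos: [0.5231, 0.1534, 0.0305]
orientation: [-1.403, 0.837, -0.838]
contact_force: [-0.4, 0.3, -3.2]
grip_width: 0.0104
```

```bash
python3 pf.py -6 13 30.5 0
```

```text
plate-frame TCP now [-7.84 12.7 ] F plate [-0.46  0.16]
t 8.25 pos [523.11 153.41  30.48] hd 28.35 tilt [0.   0.07] F [-0.39  0.29 -3.24] M [0.031 0.055 0.004] g 10.42
q [-0.01  0.59 -0.5   1.99  0.45  0.67 -0.3 ]
shift [ 1.09 -0.02  1.52] turn [-0.07  0.02  0.  ]
```

{"method": "drive_tool", "body": {
  "series": [
    [-0.3,0,0.3,0,0,0,4],
    [-0.6,0,0.6,0,0,0,4],
    [-0.6,0,0.6,0,0,0,4]
  ]
}}

```text
clock: 8.55
tcp_pos: [0.5234, 0.1543, 0.0305]
orientation: [-1.402, 0.837, -0.838]
contact_force: [0.4, -0.1, -3.8]
grip_width: 0.0109
```

```bash
python3 pf.py -6 13 30.5 0
```

```text
plate-frame TCP now [-7.83 13.66] F plate [0.39 0.02]
t 8.55 pos [523.39 154.32  30.51] hd 28.35 tilt [-0.    0.07] F [ 0.38 -0.09 -3.85] M [0.014 0.045 0.003] g 10.87
q [-0.01  0.6  -0.5   1.98  0.45  0.67 -0.3 ]
shift [1.76 0.01 0.83] turn [-0.07  0.02 -0.  ]
```

{"method": "drive_tool", "body": {
  "series": [
    [-0.2,0,0.2,0,0,0,4],
    [-0.4,0,0.4,0,0,0,4],
    [-0.4,0,0.4,0,0,0,4]
  ]
}}

```text
clock: 8.85
tcp_pos: [0.5235, 0.1549, 0.0305]
orientation: [-1.402, 0.837, -0.838]
contact_force: [-0.7, 0.3, -2.8]
grip_width: 0.0106
```

```bash
python3 pf.py -6 13 30.5 0
```

```text
plate-frame TCP now [-7.86 14.27] F plate [-0.76  0.09]
t 8.85 pos [523.54 154.92  30.5 ] hd 28.36 tilt [-0.    0.07] F [-0.71  0.3  -2.83] M [0.023 0.029 0.033] g 10.56
q [-0.01  0.6  -0.5   1.98  0.45  0.67 -0.3 ]
shift [ 2.21 -0.    0.42] turn [-0.07  0.03 -0.  ]
```

{"method": "drive_tool", "body": {
  "series": [
    [-0.2,0,0.2,0,0,0,4],
    [-0.4,0,0.4,0,0,0,4],
    [-0.4,0,0.4,0,0,0,4]
  ]
}}

```text
clock: 9.15
tcp_pos: [0.5236, 0.1551, 0.0304]
orientation: [-1.403, 0.837, -0.838]
contact_force: [-0.0, -0.7, -2.4]
grip_width: 0.0106
```

```bash
python3 pf.py -6 13 30.5 0
```

```text
plate-frame TCP now [-7.84 14.51] F plate [ 0.21 -0.72]
t 9.15 pos [523.63 155.14  30.45] hd 28.35 tilt [0.01 0.04] F [-0.01 -0.75 -2.42] M [-0.286  0.088  0.076] g 10.59
q [-0.01  0.6  -0.5   1.98  0.45  0.67 -0.3 ]
shift [ 2.37 -0.05  0.24] turn [-0.04  0.02  0.01]
```

{"method": "drive_tool", "body": {
  "series": [
    [-0.2,0,0.2,0,0,0,4],
    [-0.4,0,0.4,0,0,0,4],
    [-0.4,0,0.4,0,0,0,4]
  ]
}}

```text
clock: 9.45
tcp_pos: [0.5237, 0.1552, 0.0304]
orientation: [-1.404, 0.837, -0.838]
contact_force: [0.3, -1.6, -1.6]
grip_width: 0.0108
```

```bash
python3 pf.py -6 13 30.5 0
```

```text
plate-frame TCP now [-7.84 14.6 ] F plate [ 0.7  -1.47]
t 9.45 pos [523.65 155.23  30.39] hd 28.34 tilt [0.04 0.  ] F [ 0.25 -1.61 -1.57] M [-0.498  0.163  0.076] g 10.83
q [-0.01  0.6  -0.5   1.98  0.45  0.67 -0.3 ]
shift [ 2.43 -0.11  0.17] turn [-0.    0.01  0.04]
```

{"method": "drive_tool", "body": {
  "series": [
    [3,-0.1,2.4,0,0,0,4],
    [6,-0.1,5.4,0,0,0,4],
    [9,-0.1,8.3,0,0,0,4],
    [10,-0.1,9.3,0,0,0,4],
    [10,-0.1,9.3,0,0,0,4]
  ]
}}

```text
clock: 9.95
tcp_pos: [0.537, 0.1509, 0.0305]
orientation: [-1.403, 0.837, -0.838]
contact_force: [-0.4, 0.9, -3.2]
grip_width: 0.0111
```

```bash
python3 pf.py 8 14.5 30.5 0; python3 - <<'E'
from h import *
f=grab('wrist','w7.png')
E
```

```text
plate-frame TCP now [ 6.22 14.27] F plate [-0.68  0.72]
t 9.95 pos [537.03 150.91  30.51] hd 28.32 tilt [0.03 0.03] F [-0.44  0.88 -3.17] M [-0.018 -0.019 -0.015] g 11.09
q [ 0.    0.61 -0.5   1.95  0.45  0.69 -0.28]
shift [1.1  0.01 1.42] turn [-0.03 -0.01  0.03]
```

View pics/w7.png

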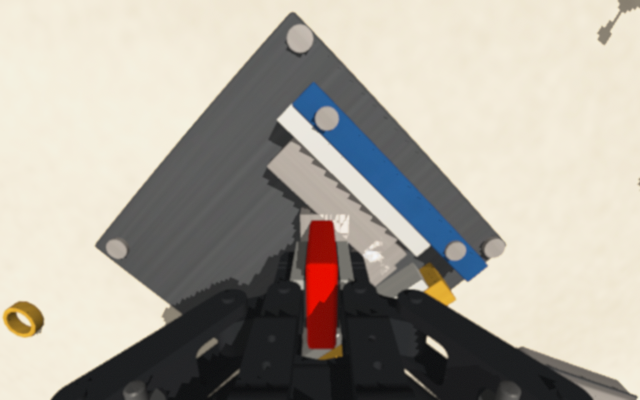

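{"method": "drive_tool", "body": {
  "series": [
    [0.4,0,0.6,0,0,0,4],
    [0.9,0,1.2,0,0,0,4],
    [0.9,0,1.2,0,0,0,4]
  ]
}}

```text
clock: 10.3
tcp_pos: [0.5383, 0.1508, 0.0305]
orientation: [-1.403, 0.837, -0.838]
contact_force: [-0.4, -0.4, -3.0]
grip_width: 0.0106
```

```bash
python3 pf.py 8 14.5 30.5 0
```

```text
plate-frame TCP now [ 7.48 14.5 ] F plate [-0.24 -0.51]
t 10.3 pos [538.3  150.77  30.52] hd 28.33 tilt [0.03 0.03] F [-0.37 -0.42 -3.03] M [ 0.014  0.031 -0.014] g 10.62
q [ 0.    0.61 -0.5   1.95  0.45  0.69 -0.28]
shift [0.37 0.02 0.37] turn [-0.03  0.    0.03]
```

{"method": "drive_tool", "body": {
  "series": [
    [0.3,0,0.5,0,0,0,4],
    [0.6,0,1.0,0,0,0,4],
    [0.6,0,1.0,0,0,0,4]
  ]
}}

```text
clock: 10.6
tcp_pos: [0.5393, 0.1505, 0.0304]
orientation: [-1.404, 0.837, -0.838]
contact_force: [-0.2, -0.4, -3.7]
grip_width: 0.0107
```

```bash
python3 pf.py 9 14.5 30.5 0
```

```text
plate-frame TCP now [ 8.55 14.53] F plate [-0.13 -0.42]
t 10.6 pos [539.34 150.48  30.41] hd 28.33 tilt [ 0.04 -0.  ] F [-0.24 -0.37 -3.69] M [-0.152  0.138 -0.002] g 10.73
q [ 0.    0.61 -0.5   1.95  0.45  0.69 -0.28]
shift [ 0.34 -0.09  0.3 ] turn [0.   0.   0.04]
```

{"method": "drive_tool", "body": {
  "series": [
    [0.2,0,0.5,0,0,0,4],
    [0.4,-0.1,1.0,0,0,0,4],
    [0.4,-0.1,1.0,0,0,0,4]
  ]
}}

```text
clock: 10.9
tcp_pos: [0.5401, 0.1503, 0.0303]
orientation: [-1.405, 0.838, -0.838]
contact_force: [-0.9, -0.2, -2.5]
grip_width: 0.0107
```

```bash
python3 pf.py 9 14.5 30.5 0
```

```text
plate-frame TCP now [ 9.33 14.56] F plate [-0.84 -0.46]
t 10.9 pos [540.09 150.3   30.35] hd 28.33 tilt [ 0.05 -0.05] F [-0.93 -0.2  -2.49] M [-0.326  0.285  0.03 ] g 10.75
q [ 0.    0.61 -0.5   1.95  0.45  0.69 -0.28]
shift [-0.19 -0.15 -0.27] turn [ 0.05 -0.    0.05]
```

{"method": "drive_tool", "body": {
  "series": [
    [0.2,0,0.5,0,0,0,4],
    [0.4,-0.1,1.0,0,0,0,4],
    [0.4,-0.1,1.0,0,0,0,4]
  ]
}}

```text
clock: 11.2
tcp_pos: [0.5403, 0.1502, 0.0302]
orientation: [-1.406, 0.839, -0.837]
contact_force: [-3.5, -1.7, -2.0]
grip_width: 0.0107
```

```bash
python3 pf.py 9 14.5 30.5 0
```

```text
plate-frame TCP now [ 9.56 14.58] F plate [-2.87 -2.66]
t 11.2 pos [540.32 150.24  30.2 ] hd 28.33 tilt [ 0.03 -0.15] F [-3.51 -1.73 -1.97] M [-0.37   1.    -0.011] g 10.7
q [ 0.    0.61 -0.5   1.95  0.45  0.69 -0.28]
shift [-0.34 -0.3  -0.45] turn [0.15 0.   0.03]
```

{"method": "drive_tool", "body": {
  "series": [
    [0.4,-0.2,0.8,0.1,0,0,4],
    [0.7,-0.2,1.2,0.1,0,0,4],
    [1.0,-0.2,1.5,0.1,0,0,4],
    [1.0,-0.2,1.5,0.1,0,0,4]
  ]
}}

```text
clock: 11.6
tcp_pos: [0.5417, 0.1497, 0.0301]
orientation: [-1.405, 0.839, -0.838]
contact_force: [-4.1, -2.2, -2.6]
grip_width: 0.0105
```

```bash
python3 pf.py 9 14.5 30.5 0
```

```text
plate-frame TCP now [11.01 14.45] F plate [-3.32 -3.3 ]
t 11.6 pos [541.67 149.71  30.14] hd 28.31 tilt [ 0.03 -0.12] F [-4.12 -2.21 -2.58] M [-0.441  1.161 -0.17 ] g 10.54
q [ 0.    0.62 -0.5   1.94  0.45  0.7  -0.27]
shift [-1.45 -0.36 -1.39] turn [ 0.12 -0.02  0.03]
```

{"method": "drive_tool", "body": {
  "series": [
    [0.4,-0.2,0.8,0.1,0,0,4],
    [0.7,-0.2,1.2,0.1,0,0,4],
    [1.0,-0.2,1.5,0.1,0,0,4],
    [1.0,-0.2,1.5,0.1,0,0,4]
  ]
}}

```text
clock: 12.0
tcp_pos: [0.5432, 0.1492, 0.0301]
orientation: [-1.404, 0.839, -0.839]
contact_force: [-4.3, -2.2, -3.2]
grip_width: 0.0108
```

```bash
python3 pf.py 9 14.5 30.5 0
```

```text
plate-frame TCP now [12.61 14.42] F plate [-3.53 -3.37]
t 12.0 pos [543.2  149.23  30.1 ] hd 28.28 tilt [ 0.03 -0.06] F [-4.34 -2.22 -3.15] M [-0.458  1.095 -0.167] g 10.83
q [ 0.01  0.62 -0.5   1.94  0.45  0.7  -0.27]
shift [-2.6  -0.4  -2.51] turn [ 0.06 -0.05  0.03]
```

{"method": "drive_tool", "body": {
  "series": [
    [0.2,-0.2,0.7,0,0,0,4],
    [0.4,-0.3,1.1,0,0,0,4],
    [0.6,-0.3,1.5,0,0,0,4],
    [0.6,-0.3,1.5,0,0,0,4]
  ]
}}

```text
clock: 12.4
tcp_pos: [0.5443, 0.1489, 0.0301]
orientation: [-1.406, 0.839, -0.838]
contact_force: [-4.6, -2.2, -3.8]
grip_width: 0.0108
```

```bash
python3 pf.py 9 14.5 30.5 0
```

```text
plate-frame TCP now [13.79 14.41] F plate [-3.82 -3.4 ]
t 12.4 pos [544.33 148.87  30.1 ] hd 28.26 tilt [ 0.05 -0.14] F [-4.63 -2.17 -3.84] M [-0.542  1.22  -0.156] g 10.84
q [ 0.01  0.62 -0.5   1.94  0.45  0.7  -0.27]
shift [-3.45 -0.4  -3.33] turn [ 0.14 -0.07  0.05]
```

{"method": "drive_tool", "body": {
  "series": [
    [0.2,-0.2,0.6,0.1,0,0,4],
    [0.4,-0.3,1.1,0.1,0,0,4],
    [0.4,-0.3,1.2,0.1,0,0,4]
  ]
}}

```text
clock: 12.7
tcp_pos: [0.5448, 0.1487, 0.0301]
orientation: [-1.406, 0.84, -0.839]
contact_force: [-6.2, -2.0, -1.9]
grip_width: 0.0109
```

```bash
python3 pf.py 9 14.5 30.5 0; python3 - <<'E'
from h import *
import pickle
for n in('wrist','top','scene'):
    f=grab(n,n+'8.png'); pickle.dump(f,open('f8%s.pkl'%n,'wb'))
w=cv2.imread('pics/wrist8.png'); cv2.imwrite('pics/w8c.png',cv2.resize(w[80:310,250:510],None,fx=2.6,fy=2.6,interpolation=2))
E
```

```text
plate-frame TCP now [14.26 14.34] F plate [-5.32 -3.69]
t 12.7 pos [544.76 148.67  30.07] hd 28.24 tilt [ 0.04 -0.15] F [-6.15 -2.02 -1.86] M [-0.499  1.418 -0.195] g 10.87
q [ 0.01  0.62 -0.5   1.94  0.45  0.7  -0.27]
shift [-3.83 -0.43 -3.62] turn [ 0.15 -0.09  0.04]
```

View pics/w8c.png

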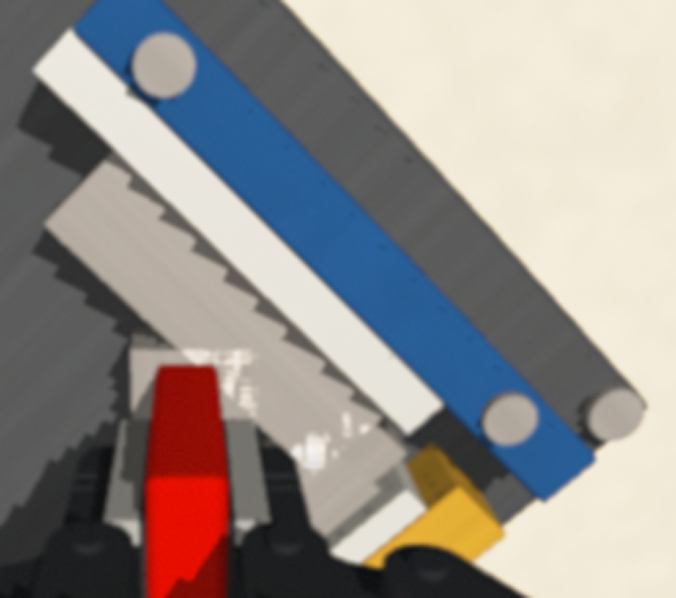

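```bash
python3 - <<'E'
from h import *
w=cv2.imread('pics/wrist8.png')[105:265,255:425].astype(float)
w=np.clip(w*2.2,0,255).astype('uint8')
cv2.imwrite('pics/w8d.png',cv2.resize(w,None,fx=3.7,fy=3.7,interpolation=2))
E
```

```text
(no output)
```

View pics/w8d.png

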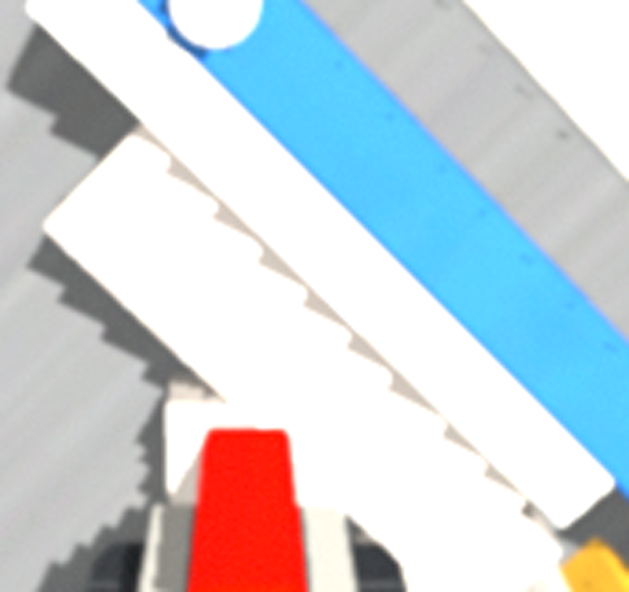

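{"method": "drive_tool", "body": {
  "series": [
    [0,-0.3,0.7,0.1,0,0,4],
    [0,-0.3,1.2,0.1,-0.1,0,4],
    [0,-0.3,1.2,0.1,-0.1,0,4]
  ]
}}

```text
clock: 13.15
tcp_pos: [0.5448, 0.1487, 0.03]
orientation: [-1.406, 0.839, -0.838]
contact_force: [-7.3, -2.5, -0.4]
grip_width: 0.0104
```

```bash
python3 pf.py 9 14.5 30.5 0
```

```text
plate-frame TCP now [14.26 14.36] F plate [-6.27 -4.46]
t 13.15 pos [544.76 148.7   30.02] hd 28.31 tilt [ 0.04 -0.18] F [-7.28 -2.48 -0.39] M [-0.542  1.519 -0.308] g 10.39
q [ 0.01  0.62 -0.5   1.94  0.45  0.7  -0.27]
shift [-3.81 -0.47 -3.63] turn [ 0.18 -0.02  0.04]
```

{"method": "drive_tool", "body": {
  "series": [
    [-0.2,-0.4,1.2,0.1,0,0,4],
    [-0.5,-0.4,2.2,0.2,0,0,4],
    [-0.5,-0.4,2.2,0.2,0,0,4]
  ]
}}

```text
clock: 13.45
tcp_pos: [0.5449, 0.1488, 0.0299]
orientation: [-1.407, 0.84, -0.838]
contact_force: [-8.3, -4.0, -0.1]
grip_width: 0.0109
```

```bash
python3 pf.py 9 14.5 30.5 0
```

```text
plate-frame TCP now [14.32 14.53] F plate [-6.8  -6.24]
t 13.45 pos [544.87 148.84  29.93] hd 28.27 tilt [ 0.08 -0.22] F [-8.3  -4.04 -0.14] M [-0.866  1.889 -0.145] g 10.89
q [ 0.01  0.62 -0.5   1.94  0.45  0.7  -0.27]
shift [-3.73 -0.56 -3.79] turn [ 0.22 -0.06  0.08]
```

{"method": "drive_tool", "body": {
  "series": [
    [-0.2,-0.4,1.5,0.2,0,0,4],
    [-0.4,-0.5,2.6,0.2,0,0,4],
    [-0.4,-0.5,2.6,0.2,0,0,4],
    [-0.4,-0.5,2.6,0.2,0,0,4],
    [-0.4,-0.5,2.6,0.2,0,0,4]
  ]
}}

```text
clock: 13.95
tcp_pos: [0.5449, 0.1488, 0.0299]
orientation: [-1.409, 0.84, -0.839]
contact_force: [-10.1, -4.7, 0.8]
grip_width: 0.0106
```

```bash
python3 pf.py 9 14.5 30.5 0
```

```text
plate-frame TCP now [14.32 14.52] F plate [-8.31 -7.33]
t 13.95 pos [544.87 148.83  29.87] hd 28.25 tilt [ 0.12 -0.31] F [-10.06  -4.65   0.76] M [-0.921  2.136 -0.13 ] g 10.59
q [ 0.    0.62 -0.5   1.93  0.45  0.7  -0.27]
shift [-3.74 -0.62 -3.79] turn [ 0.31 -0.08  0.12]
```

{"method": "drive_tool", "body": {
  "series": [
    [-0.2,-0.5,2.2,0.5,0,0.2,4],
    [-0.2,-0.5,2.4,0.5,0,0.2,4],
    [-0.2,-0.5,2.4,0.5,0,0.2,4],
    [-0.2,-0.5,2.4,0.5,0,0.2,4],
    [-0.2,-0.5,2.4,0.5,0,0.2,4]
  ]
}}

```text
clock: 14.45
tcp_pos: [0.5449, 0.1488, 0.0298]
orientation: [-1.404, 0.84, -0.838]
contact_force: [-8.9, -4.0, 1.6]
grip_width: 0.0108
```

```bash
python3 pf.py 9 14.5 30.5 0
```

```text
plate-frame TCP now [14.31 14.51] F plate [-7.36 -6.34]
t 14.45 pos [544.86 148.82  29.81] hd 28.24 tilt [-0.05 -0.09] F [-8.86 -3.98  1.56] M [-0.951  2.113 -0.093] g 10.83
q [ 0.01  0.62 -0.5   1.94  0.45  0.7  -0.27]
shift [-3.74 -0.68 -3.78] turn [ 0.09 -0.09 -0.05]
```

{"method": "drive_tool", "body": {
  "series": [
    [-0.2,-0.5,2.2,0.3,0,0.1,4],
    [-0.2,-0.5,2.4,0.3,0,0.1,4],
    [-0.2,-0.5,2.4,0.3,0,0.1,4],
    [-0.2,-0.5,2.4,0.3,0,0.1,4],
    [-0.2,-0.5,2.4,0.3,0,0.1,4]
  ]
}}

```text
clock: 14.95
tcp_pos: [0.5448, 0.1488, 0.0298]
orientation: [-1.403, 0.841, -0.837]
contact_force: [-9.9, -3.4, 1.0]
grip_width: 0.0105
```

```bash
python3 pf.py 9 14.5 30.5 0; python3 - <<'E'
from h import *
import pickle
for n in('wrist','top','scene'):
    f=grab(n,n+'9.png'); pickle.dump(f,open('f9%s.pkl'%n,'wb'))
def g(im): return np.clip(255*(im/255.)**0.6,0,255).astype('uint8')
s=cv2.imread('pics/scene9.png');t=cv2.imread('pics/top9.png')
cv2.imwrite('pics/c9.png',np.hstack([cv2.resize(g(s[170:245,340:430]),(400,333),interpolation=2),cv2.resize(g(t[180:255,215:305]),(400,333),interpolation=2)]))
E
```

```text
plate-frame TCP now [14.27 14.5 ] F plate [-8.53 -6.09]
t 14.95 pos [544.81 148.83  29.79] hd 28.24 tilt [-0.11 -0.06] F [-9.92 -3.41  1.04] M [-0.951  2.066 -0.093] g 10.54
q [ 0.01  0.62 -0.5   1.94  0.45  0.7  -0.27]
shift [-3.71 -0.7  -3.74] turn [ 0.06 -0.09 -0.11]
```

View pics/c9.png

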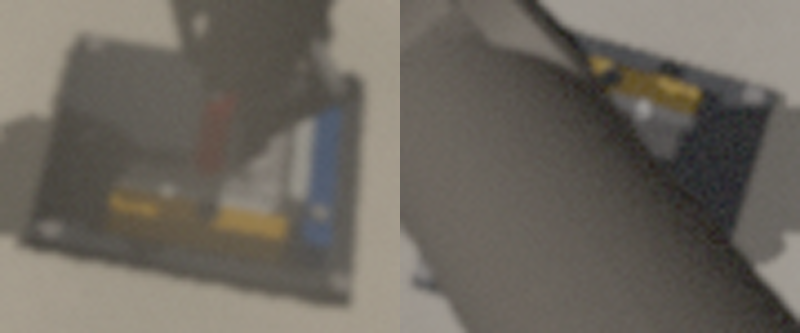

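View pics/wrist9.png

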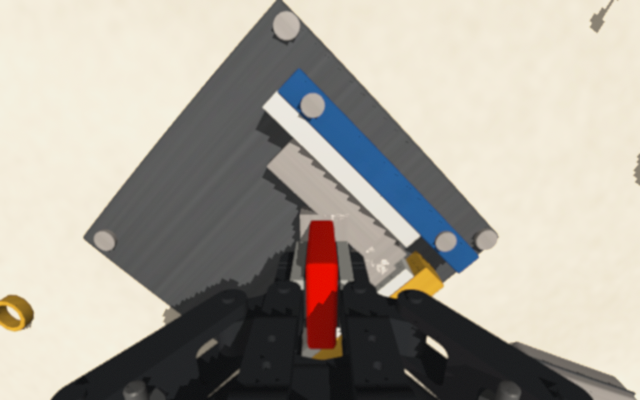

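{"method": "drive_tool", "body": {
  "series": [
    [0,-0.5,-2,0,0,0,4],
    [0,-0.7,-8,0,0,0,4],
    [0,-0.7,-18,0,0,0,4],
    [0,-10,-25,0,0,0,4],
    [0,-40,-25,0,0,0,4]
  ]
}}

```text
clock: 15.6
tcp_pos: [0.5197, 0.1353, 0.0684]
orientation: [-1.408, 0.844, -0.835]
contact_force: [0.4, -0.1, -3.2]
grip_width: 0.0106
```

{"method": "drive_tool", "body": {
  "series": [
    [5,-20,-5,0,0,0,4],
    [20,-60,-10,0,0,0,4],
    [40,-100,-10,0,0,0,4],
    [60,-130,-10,0,0,0,4],
    [60,-130,-10,0,0,0,4]
  ]
}}

```text
clock: 16.1
tcp_pos: [0.5442, 0.0752, 0.2035]
orientation: [-1.401, 0.84, -0.845]
contact_force: [1.4, -0.8, -2.4]
grip_width: 0.0109
```

```bash
python3 pf.py 65 -76 220 0;python3 - <<'E'
import pickle; from h import *
f=grab('wrist','w10.png'); pickle.dump(f,open('f10.pkl','wb'))
E
```

```text
plate-frame TCP now [ 34.69 -56.24] F plate [ 1.56 -0.34]
t 16.1 pos [544.21  75.2  203.46] hd 27.97 tilt [0.14 0.1 ] F [ 1.4  -0.78 -2.38] M [-0.019 -0.096  0.007] g 10.91
q [ 0.24  0.36 -0.61  1.86  0.25  1.    0.01]
shift [ 35.39 -16.44   7.78] turn [-0.1  -0.36  0.14]
```

View pics/w10.png

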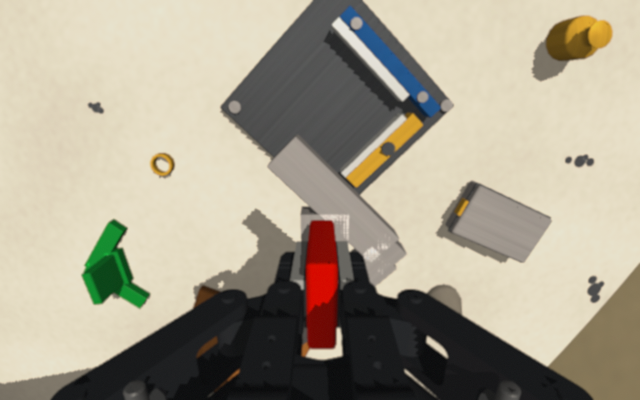

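```bash
cat > m10.py <<'E'
import m4; from m4 import *
m4.f=pickle.load(open('f10.pkl','rb')); im=m4.f['frame']
B,G,Rr=[cv2.GaussianBlur(im[...,i].astype(np.float32),(0,0),.7) for i in range(3)]
cv2.imwrite('pics/v10.png',cv2.resize(im[0:200,260:460],None,fx=3,fy=3,interpolation=2))
gray=cv2.GaussianBlur(cv2.cvtColor(im,cv2.COLOR_BGR2GRAY).astype(np.float32),(0,0),.8); m4.gray=gray
for n,a,b,z,g in (('FS',(332,28),(398,100),.029,None),('FB',(342,20),(408,93),.0295,Rr),('SS',(343,176),(400,117),.029,None),('SB',(350,181),(410,118),.0295,B),('SO',(362,187),(424,127),.030,Rr),('TR',(375,12),(440,92),.010,None),('LT',(226,100),(310,10),.01,None)):
    e=edge(a,b,z,half=3,g=g); print(n,ang(e).round(2),e[1].round(1),e[2].round(2))
E
python3 m10.py
```

```text
cam [0.531 0.117 0.435]
FS -16.52 [531.8 187.2] 0.11
FB -16.45 [538.4 195.2] 0.11
SS -16.09 [571.6 119.9] 0.17
SB -14.33 [580.5 122.8] 0.1
SO -16.46 [597. 126.] 0.19
TR -16.56 [563.5 217.9] 0.13
LT -17.32 [442.7 151.2] 0.16
```

View pics/v10.png

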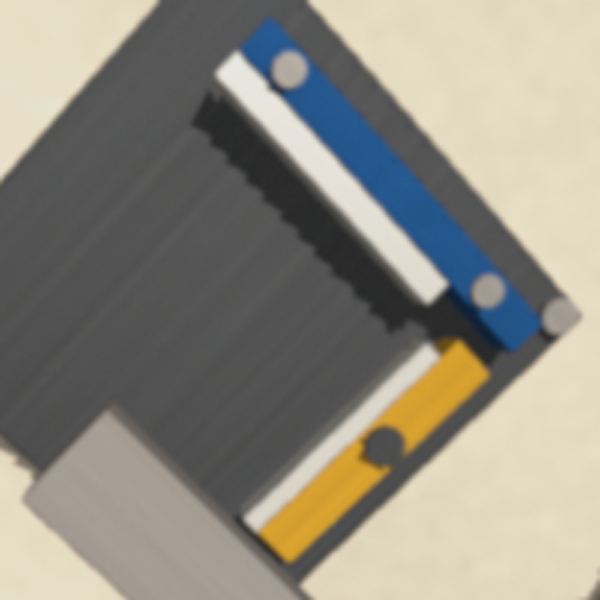

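```bash
cat >> m10.py <<'E'
print()
for n,a,b,z,g in (('SS',(341,172.7),(401.7,115),.029,None),('SB',(346.5,176.5),(407,119.5),.0295,B),('SO',(357.5,187),(423,126),.030,Rr)):
  for h in (2,3,4):
    e=edge(a,b,z,half=h,g=g,m0=.1,m1=.9); print(n,ang(e).round(2),e[1].round(1),e[2].round(2))
E
python3 m10.py | tail -9
```

```text
SS -16.75 [569.7 114.8] 0.15
SS -16.75 [569.7 114.8] 0.15
SS -16.75 [569.7 114.8] 0.15
SB -17.09 [579.5 123.3] 0.11
SB -17.09 [579.5 123.3] 0.11
SB -17.09 [579.5 123.3] 0.11
SO -17.06 [596.3 124.6] 0.21
SO -17.06 [596.3 124.6] 0.21
SO -17.03 [595.6 122.1] 0.22
```

```bash
cat >> m10.py <<'E'
print()
zt=.2035-.01766+.012
e=edge((299,139),(372,212),zt,half=4); print('sq y-edge',ang(e),e[1],e[2], 'hd-yaw',27.97-ang(e))
e=edge((275,163),(301,137),zt,half=3,m0=.15,m1=.85); print('leg end',ang(e),e[2])
m4.f=pickle.load(open('f9wrist.pkl','rb'));im=m4.f['frame']
m4.gray=cv2.GaussianBlur(cv2.cvtColor(im,cv2.COLOR_BGR2GRAY).astype(np.float32),(0,0),.8)
e=edge((265,109),(408,243),.029,half=4);print('f9 strip',ang(e),e[2])
e=edge((270,172),(300,200),.0245-.0003,half=4);print('f9 leg inner edge',ang(e),e[2])
E
python3 m10.py | tail -4
python3 - <<'E'
from h import *
w=cv2.imread('pics/wrist9.png'); cv2.imwrite('pics/v9.png',cv2.resize(w[85:305,250:450],None,fx=2.7,fy=2.7,interpolation=2))
E
```

```text
sq y-edge -16.918083 [524.6183   116.128235] 0.08535303 hd-yaw 44.888084
leg end -17.835106 0.010765135
f9 strip -16.481522 0.06828189
f9 leg inner edge -16.96183 0.031664915
```

View pics/v9.png

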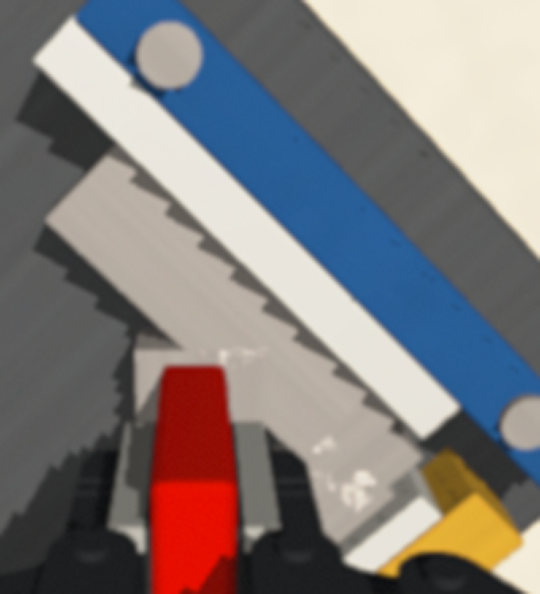

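```bash
python3 pf.py -6 -6 70 0.15
```

```text
plate-frame TCP now [ 32.18 -55.66] F plate [-1.17  0.26]
t 16.15 pos [541.98  76.48 200.93] hd 28.06 tilt [ 0.01 -0.12] F [-1.05  0.59 -3.09] M [-0.02   0.101 -0.05 ] g 10.63
q [ 0.24  0.37 -0.61  1.86  0.25  0.99  0.01]
shift [-62.18 130.91   7.98] turn [ 0.12 -0.42  0.  ]
```

{"method": "drive_tool", "body": {
  "series": [
    [-25,20,3,0,-0.2,0,4],
    [-50,50,6,0,-0.4,0,4],
    [-62,85,8,0.1,-0.4,0,4],
    [-62,115,8,0.1,-0.4,0,4],
    [-62,131,8,0.1,-0.4,0,4]
  ]
}}

```text
clock: 16.65
tcp_pos: [0.5164, 0.1352, 0.0668]
orientation: [-1.409, 0.838, -0.831]
contact_force: [-0.1, 0.2, -3.9]
grip_width: 0.0109
```

{"method": "drive_tool", "body": {
  "series": [
    [0,0,0,0,0,0,4],
    [0,0,0,0,0,0,4]
  ]
}}

```text
clock: 16.85
tcp_pos: [0.5158, 0.1353, 0.0668]
orientation: [-1.41, 0.838, -0.83]
contact_force: [0.6, -0.2, -4.0]
grip_width: 0.0106
```

```bash
python3 pf.py -2 -1 30.5 0.15
```

```text
plate-frame TCP now [-9.7  -6.73] F plate [ 0.66 -0.02]
t 16.85 pos [515.79 135.31  66.77] hd 28.64 tilt [-0.12 -0.37] F [ 0.63 -0.21 -4.02] M [ 0.026  0.007 -0.054] g 10.63
q [ 0.07  0.53 -0.55  1.99  0.41  0.74 -0.23]
shift [ 1.5  36.2   9.73] turn [ 0.37  0.16 -0.12]
```

{"method": "drive_tool", "body": {
  "series": [
    [1,15,3,0.3,0.1,0,4],
    [1.5,27,6,0.4,0.1,0,4],
    [1.5,34,8,0.4,0.1,0,4],
    [1.5,36,9.7,0.4,0.1,0,4],
    [1.5,36,9.7,0.4,0.1,0,4]
  ]
}}

```text
clock: 17.35
tcp_pos: [0.5251, 0.1388, 0.0308]
orientation: [-1.403, 0.836, -0.834]
contact_force: [0.2, -0.2, -2.6]
grip_width: 0.0105
```

```bash
python3 pf.py 8 13.6 30.5 0.1
```

```text
plate-frame TCP now [-1.76 -0.68] F plate [ 0.28 -0.13]
t 17.35 pos [525.12 138.85  30.82] hd 28.53 tilt [-0.13  0.04] F [ 0.24 -0.2  -2.59] M [-0.03  -0.002  0.033] g 10.53
q [ 0.03  0.59 -0.52  1.99  0.46  0.67 -0.27]
shift [-3.17  0.34 17.  ] turn [-0.04  0.1  -0.13]
```

{"method": "drive_tool", "body": {
  "series": [
    [-1,0.3,5,0,0.1,-0.1,4],
    [-2,0.3,10,0,0.1,-0.1,4],
    [-3.2,0.3,14,0,0.1,-0.1,4],
    [-3.2,0.3,17,0,0.1,-0.1,4],
    [-3.2,0.3,17,0,0.1,-0.1,4]
  ]
}}

```text
clock: 17.85
tcp_pos: [0.5389, 0.1501, 0.0306]
orientation: [-1.403, 0.836, -0.836]
contact_force: [0.3, 0.1, -4.1]
grip_width: 0.0108
```

```bash
python3 pf.py 12.5 14.5 30.4 0.1
```

```text
plate-frame TCP now [ 8.23 14.03] F plate [0.29 0.21]
t 17.85 pos [538.89 150.1   30.59] hd 28.44 tilt [-0.03  0.06] F [ 0.34  0.12 -4.07] M [-0.039  0.049 -0.007] g 10.76
q [ 0.01  0.61 -0.51  1.95  0.46  0.69 -0.28]
shift [2.69 0.19 3.35] turn [-0.06  0.01 -0.03]
```

{"method": "drive_tool", "body": {
  "series": [
    [-0.4,0.1,1.2,0,0,0,4],
    [0.6,0.1,2.3,0,0,0,4],
    [1.6,0.1,3.3,0,0,0,4],
    [2.4,0.1,4.1,0,0,0,4],
    [2.4,0.1,4.1,0,0,0,4]
  ]
}}

```text
clock: 18.35
tcp_pos: [0.5435, 0.1494, 0.0303]
orientation: [-1.404, 0.837, -0.836]
contact_force: [-0.7, -2.1, -3.7]
grip_width: 0.0111
```

```bash
python3 pf.py 14.3 14.5 30.3 0.1
```

```text
plate-frame TCP now [12.85 14.67] F plate [-0.03 -2.19]
t 18.35 pos [543.5  149.39  30.3 ] hd 28.43 tilt [-0.01  0.01] F [-0.65 -2.09 -3.65] M [-0.491  0.278  0.084] g 11.15
q [ 0.01  0.62 -0.51  1.94  0.46  0.7  -0.28]
shift [ 1.14 -0.    0.91] turn [-0.01 -0.   -0.01]
```

{"method": "drive_tool", "body": {
  "series": [
    [-0.3,-0.1,1.2,0,0,0,4],
    [-0.3,-0.2,2,0.1,-0.1,0,4],
    [-0.3,-0.2,2.5,0.1,-0.1,0,4],
    [-0.3,-0.2,2.5,0.1,-0.1,0,4]
  ]
}}

```text
clock: 18.75
tcp_pos: [0.5441, 0.1492, 0.0299]
orientation: [-1.407, 0.836, -0.836]
contact_force: [-4.9, -4.9, -2.4]
grip_width: 0.0111
```

```bash
python3 pf.py 14.3 14.5 30.3 0.1
```

```text
plate-frame TCP now [13.5 14.7] F plate [-3.29 -6.06]
t 18.75 pos [544.13 149.24  29.92] hd 28.49 tilt [ 0.04 -0.12] F [-4.88 -4.87 -2.37] M [-1.063  1.049  0.083] g 11.05
q [ 0.01  0.62 -0.51  1.94  0.46  0.7  -0.28]
shift [ 0.71 -0.38  0.43] turn [0.12 0.06 0.04]
```

{"method": "drive_tool", "body": {
  "series": [
    [0.2,-0.4,1.3,0.1,0,0,4],
    [0.4,-0.4,2,0.2,0,0,4],
    [0.5,-0.4,2.4,0.2,0,0,4],
    [0.5,-0.4,2.4,0.2,0,0,4]
  ]
}}

```text
clock: 19.15
tcp_pos: [0.5446, 0.1491, 0.0299]
orientation: [-1.407, 0.837, -0.836]
contact_force: [-6.6, -3.5, 1.1]
grip_width: 0.0108
```

```bash
python3 pf.py 14.3 14.5 30.3 0.1
```

```text
plate-frame TCP now [14.01 14.74] F plate [-5.31 -5.27]
t 19.15 pos [544.63 149.13  29.89] hd 28.48 tilt [ 0.05 -0.15] F [-6.6  -3.54  1.05] M [-0.936  1.594  0.022] g 10.81
q [ 0.01  0.62 -0.51  1.94  0.46  0.7  -0.28]
shift [ 0.38 -0.41  0.04] turn [0.15 0.05 0.05]
```

{"method": "drive_tool", "body": {
  "series": [
    [0,-0.4,1.4,0.2,-0.1,0,4],
    [0,-0.4,2.2,0.3,-0.25,0,4],
    [0,-0.4,2.6,0.3,-0.25,0,4],
    [0,-0.4,2.6,0.3,-0.25,0,4]
  ]
}}

```text
clock: 19.55
tcp_pos: [0.5448, 0.1491, 0.0297]
orientation: [-1.408, 0.834, -0.833]
contact_force: [-8.0, -4.1, 1.2]
grip_width: 0.0106
```

```bash
python3 pf.py 14.3 14.5 30.3 0.1
```

```text
plate-frame TCP now [14.15 14.75] F plate [-6.54 -6.19]
t 19.55 pos [544.77 149.1   29.68] hd 28.69 tilt [ 0.06 -0.14] F [-8.04 -4.07  1.22] M [-1.018  1.708 -0.174] g 10.56
q [ 0.01  0.62 -0.51  1.94  0.46  0.7  -0.27]
shift [ 0.28 -0.62 -0.07] turn [0.14 0.26 0.06]
```

{"method": "drive_tool", "body": {
  "series": [
    [0,-0.5,1.8,0.2,0.05,0,4],
    [0,-0.6,2.6,0.3,0.12,0,4],
    [0,-0.6,2.8,0.3,0.12,0.1,4],
    [0,-0.6,2.8,0.3,0.12,0.1,4],
    [0,-0.6,2.8,0.3,0.12,0.1,4]
  ]
}}

```text
clock: 20.05
tcp_pos: [0.5448, 0.1491, 0.0296]
orientation: [-1.407, 0.837, -0.834]
contact_force: [-7.7, -3.8, 0.6]
grip_width: 0.0107
```

```bash
python3 pf.py 14.3 14.5 30.3 0.1
```

```text
plate-frame TCP now [14.18 14.76] F plate [-6.33 -5.8 ]
t 20.05 pos [544.8  149.1   29.65] hd 28.54 tilt [-0.02 -0.16] F [-7.72 -3.76  0.55] M [-1.145  1.789 -0.015] g 10.67
q [ 0.01  0.62 -0.51  1.94  0.46  0.7  -0.27]
shift [ 0.27 -0.65 -0.1 ] turn [ 0.16  0.11 -0.02]
```

{"method": "drive_tool", "body": {
  "series": [
    [0,-0.7,2.6,0.3,0,0,4],
    [0,-0.7,3,0.3,0,0,4],
    [0,-0.7,3,0.3,0,0,4],
    [0,-0.7,3,0.3,0,0,4],
    [0,-0.7,3,0.3,0,0,4]
  ]
}}

```text
clock: 20.55
tcp_pos: [0.5448, 0.1491, 0.0297]
orientation: [-1.408, 0.837, -0.834]
contact_force: [-8.3, -5.1, 0.6]
grip_width: 0.0104
```

{"method": "drive_tool", "body": {
  "series": [
    [0,-0.7,2.8,0.3,0,0,4],
    [0,-0.7,3,0.3,0,0,4],
    [0,-0.7,3,0.3,0,0,4],
    [0,-0.7,3,0.3,0,0,4],
    [0,-0.7,3,0.3,0,0,4]
  ]
}}

```text
clock: 21.05
tcp_pos: [0.5448, 0.1491, 0.0297]
orientation: [-1.408, 0.837, -0.834]
contact_force: [-8.4, -4.7, 1.4]
grip_width: 0.0109
```

```bash
python3 pf.py 14.3 14.5 30.3 0.1
```

```text
plate-frame TCP now [14.22 14.75] F plate [-6.74 -6.89]
t 21.05 pos [544.83 149.08  29.66] hd 28.52 tilt [ 0.03 -0.23] F [-8.42 -4.68  1.45] M [-1.124  1.878 -0.034] g 10.88
q [ 0.01  0.62 -0.51  1.93  0.46  0.7  -0.27]
shift [ 0.24 -0.64 -0.12] turn [0.23 0.09 0.03]
```

One more half second pressed, then straight back along the diagonal and up.

{"method": "drive_tool", "body": {
  "series": [
    [0,-0.7,2.8,0.3,0,0,4],
    [0,-0.7,3,0.3,0,0,4],
    [0,-0.7,3,0.3,0,0,4],
    [0,-0.7,3,0.3,0,0,4],
    [0,-0.7,3,0.3,0,0,4]
  ]
}}

```text
clock: 21.55
tcp_pos: [0.5448, 0.1491, 0.0296]
orientation: [-1.409, 0.837, -0.835]
contact_force: [-8.1, -5.9, 0.8]
grip_width: 0.0107
```

{"method": "drive_tool", "body": {
  "series": [
    [0,-0.5,-2,0,0,0,4],
    [0,-0.7,-8,0,0,0,4],
    [0,-0.7,-18,0,0,0,4],
    [0,-10,-25,0,0,0,4],
    [0,-40,-25,0,0,0,4]
  ]
}}

```text
clock: 22.05
tcp_pos: [0.5197, 0.1356, 0.0683]
orientation: [-1.414, 0.841, -0.832]
contact_force: [0.0, 0.5, -2.7]
grip_width: 0.0105
```

{"method": "drive_tool", "body": {
  "series": [
    [5,-20,-5,0,0,0,4],
    [20,-60,-5,0,0,0,4],
    [45,-100,-5,0,0,0,4],
    [70,-140,-5,0,0,0,4],
    [70,-140,-5,0,0,0,4]
  ]
}}

```text
clock: 22.55
tcp_pos: [0.555, 0.0694, 0.2147]
orientation: [-1.406, 0.836, -0.844]
contact_force: [0.6, 1.1, -3.0]
grip_width: 0.0108
```

```bash
python3 go.py 569 -196 210 40;python3 - <<'E'
import pickle; from h import *
f=grab('wrist','w11.png'); pickle.dump(f,open('f11.pkl','wb'))
E
```

```text
t 22.55 pos [554.95  69.36 214.72] hd 28.18 tilt [ 0.35 -0.03] F [ 0.6   1.08 -3.02] M [ 0.02  -0.074  0.008] g 10.79
q [ 0.26  0.37 -0.62  1.82  0.25  1.03  0.03]
shift [ 240.51    6.26 -112.94] turn [  0.07 -11.82   0.35]
```

View pics/w11.png

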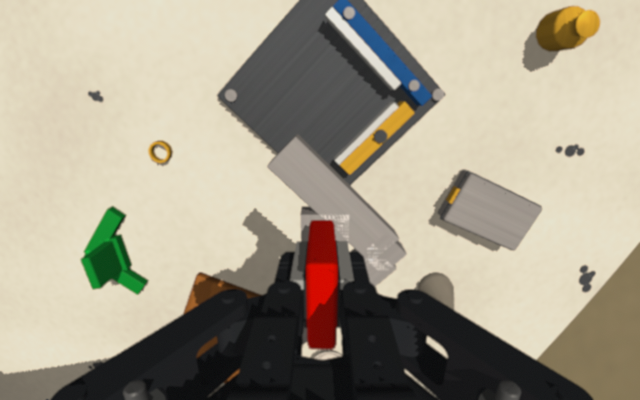

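```bash
cat > m11.py <<'E'
import m4; from m4 import *
m4.f=pickle.load(open('f11.pkl','rb')); im=m4.f['frame']
B,G,Rr=[cv2.GaussianBlur(im[...,i].astype(np.float32),(0,0),.7) for i in range(3)]
m4.gray=cv2.GaussianBlur(cv2.cvtColor(im,cv2.COLOR_BGR2GRAY).astype(np.float32),(0,0),.8)
d=np.array([-7,-11.])
for n,a,b,z,g in (('FS',(332,28),(398,100),.029,None),('FB',(342,20),(408,93),.0295,Rr),('TR',(375,12),(440,92),.010,None),('SS',(341,172.7),(401.7,115),.029,None),('SB',(346.5,176.5),(407,119.5),.0295,B),('SO',(357.5,187),(423,126),.030,Rr)):
  e=edge(a+d,b+d,z,half=4,g=g,m0=.12,m1=.88); print(n,ang(e).round(2),e[1].round(1),e[2].round(2))
E
python3 m11.py
```

```text
cam [0.531 0.117 0.435]
FS -16.55 [531.9 187.1] 0.09
FB -16.54 [540.2 194.7] 0.06
TR -16.52 [563.5 217.9] 0.15
SS -16.37 [572.5 123.6] 0.14
SB -16.47 [579.4 122.8] 0.12
SO -16.59 [598.1 130.5] 0.14
```

{"method": "drive_tool", "body": {
  "series": [
    [40,3,-18,0,-2,0.3,4],
    [80,5,-37,0,-6,0.3,4],
    [120,6,-56,0,-10,0.3,4],
    [160,6,-75,0,-14,0.3,4],
    [200,6,-94,0,-18,0.3,4]
  ]
}}

```text
clock: 23.1
tcp_pos: [0.5631, -0.1502, 0.2059]
orientation: [-1.491, 0.599, -0.588]
contact_force: [1.3, -0.1, -3.1]
grip_width: 0.0109
```

```bash
python3 go.py 568.5 -199.5 130 49.3
```

```text
t 23.1 pos [ 563.06 -150.2   205.9 ] hd 46.56 tilt [-0.3  -0.31] F [ 1.28 -0.1  -3.07] M [ 0.008 -0.091  0.043] g 10.89
q [ 0.62  0.42 -0.61  1.77  0.27  1.04  0.73]
shift [ 38.25  75.88 -31.64] turn [ 0.31 -2.74 -0.3 ]
```

{"method": "drive_tool", "body": {
  "series": [
    [20,20,-16,0.1,-1,-0.1,4],
    [38,40,-31.6,0.3,-2.7,-0.3,4],
    [38,60,-31.6,0.3,-2.7,-0.3,4],
    [38,76,-31.6,0.3,-2.7,-0.3,4],
    [38,76,-31.6,0.3,-2.7,-0.3,4]
  ]
}}

```text
clock: 23.6
tcp_pos: [0.566, -0.1973, 0.1269]
orientation: [-1.498, 0.56, -0.55]
contact_force: [-1.4, -0.2, -3.1]
grip_width: 0.0106
```

```bash
python3 go.py 568.5 -199.5 34 49.3; python3 - <<'E'
import pickle; from h import *
f=grab('wrist','w12.png'); pickle.dump(f,open('f12.pkl','wb'))
E
```

```text
t 23.6 pos [ 566.02 -197.33  126.93] hd 49.36 tilt [-0.33 -0.09] F [-1.43 -0.2  -3.06] M [-0.018  0.077  0.027] g 10.57
q [ 0.66  0.54 -0.56  1.8   0.35  0.91  0.8 ]
shift [ 3.83 92.91  0.12] turn [ 0.09  0.06 -0.33]
```

View pics/w12.png

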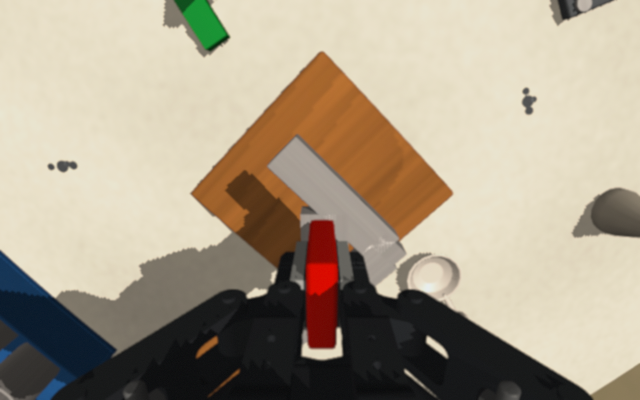

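{"method": "drive_tool", "body": {
  "series": [
    [2,30,0,0,0,-0.2,4],
    [3.8,60,0,0.1,0,-0.3,4],
    [3.8,80,0,0.1,0,-0.3,4],
    [3.8,90,0,0.1,0,-0.3,4],
    [3.8,92,0,0.1,0,-0.3,4]
  ]
}}

```text
clock: 24.15
tcp_pos: [0.5701, -0.1988, 0.0365]
orientation: [-1.498, 0.552, -0.555]
contact_force: [0.1, 0.6, -2.3]
grip_width: 0.0107
```

{"method": "drive_tool", "body": {
  "series": [
    [0,0,0,0,0,0,4],
    [0,0,0,0,0,0,4]
  ]
}}

```text
clock: 24.35
tcp_pos: [0.5713, -0.1986, 0.038]
orientation: [-1.498, 0.55, -0.557]
contact_force: [0.7, 0.1, -2.6]
grip_width: 0.0106
```

```bash
python3 go.py 568.5 -199.5 30.4 49.3
```

```text
t 24.35 pos [ 571.28 -198.6    38.01] hd 49.48 tilt [0.2  0.14] F [ 0.7   0.1  -2.63] M [-0.029  0.009 -0.01 ] g 10.56
q [ 0.61  0.65 -0.5   1.84  0.44  0.75  0.73]
shift [-1.56  7.6  -2.51] turn [-0.14  0.18  0.2 ]
```

{"method": "drive_tool", "body": {
  "series": [
    [-1,3,-2,-0.1,0.2,0.2,4],
    [-1.5,5,-2.5,-0.1,0.2,0.2,4],
    [-1.5,7.0,-2.5,-0.1,0.2,0.2,4],
    [-1.5,7.4,-2.5,-0.1,0.2,0.2,4],
    [-1.5,7.4,-2.5,-0.1,0.2,0.2,4]
  ]
}}

```text
clock: 24.85
tcp_pos: [0.5684, -0.1995, 0.0304]
orientation: [-1.498, 0.556, -0.556]
contact_force: [-0.3, 0.3, -3.7]
grip_width: 0.0107
```

```bash
python3 go.py 568.5 -199.5 29.7 49.3
```

```text
t 24.85 pos [ 568.42 -199.49   30.45] hd 49.28 tilt [-0.02  0.03] F [-0.34  0.28 -3.73] M [-0.011  0.033  0.028] g 10.71
q [ 0.6   0.66 -0.5   1.85  0.45  0.74  0.72]
shift [0.07 0.75 0.05] turn [-0.03 -0.02 -0.02]
```

{"method": "drive_tool", "body": {
  "series": [
    [0,0.4,0,0,0,0,4],
    [0,0.8,0,0,0,0,4],
    [0,1.2,0,0,0,0,4],
    [0,1.2,0,0,0,0,4]
  ]
}}

```text
clock: 25.25
tcp_pos: [0.5685, -0.1994, 0.0297]
orientation: [-1.498, 0.556, -0.556]
contact_force: [-2.6, 1.7, 3.4]
grip_width: 0.0108
```

```bash
python3 go.py 568.5 -199.5 29.7 49.3
```

```text
t 25.25 pos [ 568.49 -199.37   29.7 ] hd 49.29 tilt [-0.01  0.03] F [-2.58  1.7   3.45] M [ 0.065  0.463 -0.05 ] g 10.83
q [ 0.6   0.66 -0.5   1.85  0.45  0.74  0.72]
shift [ 0.09  0.   -0.09] turn [-0.03 -0.01 -0.01]
```

{"method": "drive_tool", "body": {
  "series": [
    [0,0,0,0,0,0,14],
    [0,0,0,0,0,0,20],
    [0,0,0,0,0,0,30],
    [0,0,0,0,0,0,40],
    [0,0,0,0,0,0,50]
  ],
  "squeeze": 20
}}

```text
clock: 25.75
tcp_pos: [0.5686, -0.1994, 0.0297]
orientation: [-1.498, 0.556, -0.556]
contact_force: [-0.0, -0.4, 0.8]
grip_width: 0.0497
```

{"method": "drive_tool", "body": {
  "series": [
    [0,-10,0,0,0,0,50],
    [0,-40,0,0,0,0,50],
    [0,-80,0,0,0,0,50],
    [0,-120,0,0,0,0,50],
    [0,-160,0,0,0,0,50]
  ]
}}

```text
clock: 26.25
tcp_pos: [0.5684, -0.1993, 0.192]
orientation: [-1.498, 0.555, -0.556]
contact_force: [0.4, -0.7, 0.0]
grip_width: 0.0501
```

```bash
python3 go.py 568.5 -199.5 29.7 49.3; python3 - <<'E'
import pickle; from h import *
f=grab('wrist','w13.png'); pickle.dump(f,open('f13.pkl','wb'))
E
```

```text
t 26.25 pos [ 568.39 -199.26  192.04] hd 49.3 tilt [0.02 0.06] F [ 0.38 -0.66  0.02] M [-0.028 -0.021  0.067] g 50.05
q [ 0.69  0.46 -0.6   1.74  0.3   1.03  0.84]
shift [  0.19 162.34  -0.27] turn [-0.06 -0.    0.02]
```

View pics/w13.png

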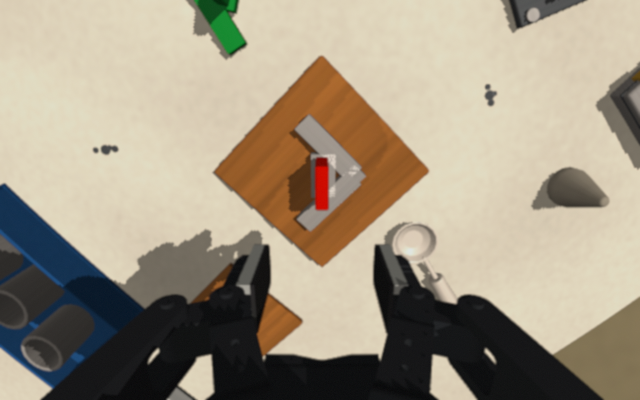

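```bash
python3 - <<'E'
from h import *
a=grab('top'); b=grab('scene')
def g(im): return np.clip(255*(im/255.)**0.6,0,255).astype('uint8')
t=a['frame']; s=b['frame']
cv2.imwrite('pics/end.png',np.vstack([cv2.resize(g(t[90:310,150:520]),(500,297),interpolation=2),cv2.resize(g(s[140:340,80:520]),(500,227),interpolation=2)]))
E
```

```text
(no output)
```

View pics/end.png

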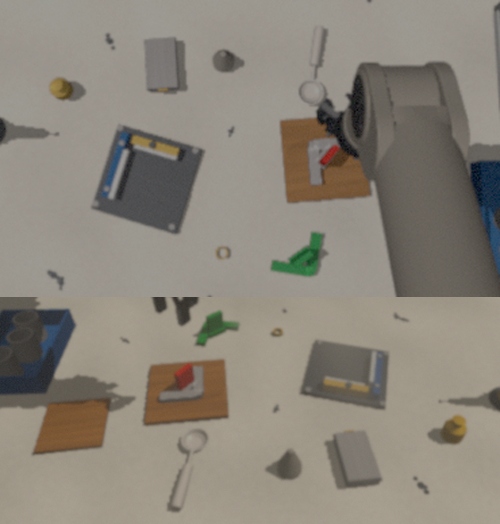

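All in place: the square lies at the middle of the larger rest, the brass cheek is true, and the bystanders have not moved.

```bash
python3 -c "
from bench import r
print(r.hand_in())"
```

```text
the job is handed in; nothing more can be done
None
```

The brass cheek is back in true, and the square lies flat on the middle of the 160 mm rest. I let go of it and handed the job in at about 26 s.

**First press:** I pressed the square into the corner for about 2 s at 6–8 N per face. The picture afterwards showed the brass cheek still about 0.2–0.5° off the fixed strip, because the square had turned slightly under load.

**Second press:** I pressed again with the square's angle corrected. It stayed there for about 2 s at about 6–7 N per face with almost no twisting moment. No force reading came near the 25 N limit.

**Last checks:**
- **Cheek angle:** the brass cheek's edges measured −16.4 to −16.6° and the fixed strip −16.55°, so they agree to about 0.1–0.2°, which is as fine as the camera can tell.
- **Gap:** I did not look for a gap by picture during the second press; it rests on the forces, the moment and those angles. One view during the first press showed no gap on the fixed face.
- **Square on the rest:** the grip was set down at the rest's measured centre, (568.5, −199.5) mm. My two camera estimates of that centre differ by about 3 mm.
- **Bystanders:** the final pictures show nothing else moved.

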